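# Unload the clamping cradle at the stone-inlay bench

## Robot

A 6-joint arm with a two-finger parallel gripper is mounted at the origin on the work surface. World frame = base frame: x ahead of the robot, y to its left, z up, the work surface at z = 0. Lengths are in m, angles in rad, forces in N, time in s.
With the tool pointing down it reaches from about 0.35 to 0.85 m from the base axis. Payload 8.1 kg.
Tool frame: the origin (TCP) lies on the centre line of the jaws, within the pads' length; the fingertips stand 14 mm ahead of it and the grasp point (between the pads) lies 5 mm behind it (ctrl.finger_overhang is the distance from the TCP to the fingertips, in m); z points along the fingers, y is the line along which they close (so a half turn about z gives the same grasp; the last joint's range is limited). The gripper opens to 85 mm and grips with 20 to 120 N. Pads are 22 mm wide; open, the fingers measure 114 mm over their backs; the gripper's body (76 mm by 85 mm) begins 54 mm behind the grasp point. The pads swing forward as they close: fully open they stand 13 mm farther back than shut.
Start: joints at [1.084, 0.13, 1.488, -0, 1.523, -0.085], TCP at [0.235, 0.552, 0.245] pointing down, gripper open.
Joint ranges: [-2.96, 2.96], [-0.89, 2.26], [0.02, 2.5], [-1.34, 4.48], [0, 2.73], [-2.66, 2.66]. Speed limits (rad/s): [2.39, 2.39, 2.79, 3.14, 3.14, 3.14].

## Interface

Orientations are given as a 3x3 rotation matrix whose columns are the frame's x, y, z axes.
In Python, from cell import ctrl gives the robot as it stands.
- The arm moves only by the tool send_rows, never from a script. Its argument "series" is a list of rows, each an object of numbers: "grip": the finger opening in m, from 0 to 0.0854; "x", "y", "z": the shift along the tool's x, y, z in m; "ax", "ay", "az": the turn, a rotation vector about the tool's x, y, z in degrees. In form: [{"grip": .., "x": .., "y": .., "z": .., "ax": .., "ay": .., "az": ..}, ...]. A call has 1 to 10 rows; each row is the pose to reach, as a shift and turn from the pose commanded when the call began, along the tool's axes at that moment; what a row does not reach only later rows make up. A row lasts 1/12 s, in which the tool goes at most 41.7 mm and 7.16 degrees, less where a joint would pass 70% of its speed; a pose out of reach is approached as far as the arm can. A call with a gripper value outside its range is refused whole. The fingers move at their own pace and stop on an object; "grip_force" is the grip in N (left out, the last holds). Time passes only in rows, so rows that repeat a pose let the fingers close. It gives the time, the measured TCP pose, the force, the opening and the grip force at its end, in the units of the state.
- ctrl.sense(): the state, without advancing time (a new reading comes with each control period).
- ctrl.grab_frame(name): name is "side" or "top"; returns a dict with "frame" (400x640x3 uint8, blue, green, red), "z_map" (400x640 float32, m along the optical axis (not along the pixel's ray), 0 where there is no reading), "mtx" (3x3 intrinsics, pixels), "k1" (the pictures are not rectified: a ray, as slopes to the right and down, at radius r is drawn at 1 + k1 r^2 times it, then the intrinsics apply), "rvec" (rotation vector, rad) and "tvec" (3), from world to camera coordinates, as OpenCV has them. Camera axes: x right, y down, z forward; pixel columns grow to the right and rows downward; lengths in m; the calibration is good to about 2 mm. A picture is of the moment at which its call begins.
- ctrl.job_done(): hands the job in; it is judged then, once.
Trained networks look in the newest picture that a camera, given by its name, has taken for a name from the list of things; names that differ only in an ending like _2 or _b are one class to them, and where a whole thing is asked for, a point or a joint stands for the part that bears it (a point fixed in the world has none). Each returns a list of dicts, best first, with "confidence" (0 to 1); they miss things now and then, are a little off and sometimes report something else, mostly with a low value. They report only what shows in the picture. A call takes as long as a camera call. They do not tell look-alikes from the thing itself.
- ctrl.search_frame(camera, name): "location" ([row, column] as shares, 0 to 1, of the picture: columns of its width, rows of its height, amid what is visible of it).
The state is a dict: "t": time; "joint_pos": joint angles; "qd": joint speeds; "effort": joint torques, N m; "tool_pos": TCP position; "tcp_rot": TCP orientation; "force": force on the tool from outside, world axes, zero at the start; "moment": the same for the moment, N m; "opening": finger opening in m; "grasp_force": force on a finger pad.
Only numpy, scipy, OpenCV 4.12 (cv2) and the standard library are available. Lean on these libraries where they do the work, as an engineer would, in place of code of your own. Each camera call takes 0.05 s, during which the arm holds its last target. There are 200 camera calls.

## Task

Unload the clamping cradle. First lift the steel retaining bar out of its two brackets and lay it flat in the long wooden tray, then set the round stone and the square stone flat inside the brass frames of their own shapes, and last lay the marble slab that was under them on the cork pad, centred and lined up with it. Set the stones and the slab down, do not drop them.

Things in the scene. Friction and masses are not known exactly. Their poses are not given: they have to be found in the camera images.
- cradle: Fixed dark wooden base board, 104 (x) x 250 (y) x 10 mm, with two dark steel open brackets 200 mm apart (at y = -100 and +100 mm), each with a slot open at the top, 24 mm wide, slot floor 48 mm and bracket top 62 mm above the bench. Origin: centre of the underside, on the bench; z up. It holds the stack: slab on the board, the two stones side by side on the slab, the bar across above them.
- bar: Loose flat steel bar, 20 (x) x 230 (y) x 10 (z) mm, 0.3 to 0.5 kg, with a light wooden grip block on the middle of its top: 16 (x) x 50 (y) x 36 (z) mm, so the grip reaches from 10 to 46 mm above the origin. Origin: centre of the bar's underside; z up. It starts lying in the two brackets, its underside 48 mm above the bench, 2 mm above the stones.
- disc: Loose round terracotta-coloured stone, diameter 54 mm, 20 mm thick, about 0.1 kg. Origin: centre of the underside; z up. Starts on one end of the slab (either end), underside 26 mm above the bench.
- square: Loose square terracotta-coloured stone, 44 x 44 x 20 mm, about 0.1 kg. Origin: centre of the underside; x and y along its sides, z up. Starts on the other end of the slab, 78 to 84 mm from the disc (centres), underside 26 mm above the bench.
- slab: Loose marble slab, 64 (x) x 144 (y) x 16 (z) mm, 0.3 to 0.5 kg. Origin: centre of the underside; z up. Starts on the cradle's base board between the brackets, underside 10 mm above the bench.
- bar_tray: Fixed long open light wooden tray for the bar, outside 64 (x) x 272 (y) x 18 mm, walls 6 mm thick, floor top 6 mm above the bench, inside 52 x 260 mm. Origin: centre of the underside, on the bench; y along its length, z up.
- round_cell: Fixed dark wooden plate 92 x 92 x 4 mm carrying a round brass frame, inside diameter 72 mm, 4 mm thick, its top 10 mm above the bench (6 mm above the plate). Place of the round stone, on the plate inside the frame. Origin: centre of the plate's underside, on the bench; z up.
- square_cell: Fixed dark wooden plate 92 x 92 x 4 mm carrying a square brass frame, inside 64 x 64 mm, 4 mm thick, its top 10 mm above the bench (6 mm above the plate). Place of the square stone, on the plate inside the frame. Origin: centre of the plate's underside, on the bench; x and y along the frame's sides, z up.
- pad: Fixed flat cork pad, 94 (x) x 174 (y) x 3 mm, the slab's place. Origin: centre of the underside, on the bench; y along its length, z up.
There are look-alikes about, which are no part of the job. Leave any turquoise or white look-alike of the square alone.

How it is judged:
On the way, in this order (a step that is already met when the one before it is completed fails the run):
1. the bar lies flat in the long tray, released (horizontal distance between bar and bar_tray below 0.025 m and z of bar in the frame of bar_tray below 0.01 m and angle between bar's own z axis and vertical below 0.08 rad and angle between the y axis of bar and the y axis of bar_tray, either way round below 0.25 rad and contact force between bar and the fingers below 0.05 N), for 0.2 s.
2. both stones lie flat inside the frames of their own shapes, released, the bar still in its tray (all of step 1 and horizontal distance between disc and round_cell below 0.013 m and z of disc in the frame of round_cell below 0.0075 m and angle between each of disc, square's own z axis and vertical below 0.08 rad and contact force between each of disc, square and the fingers below 0.05 N and horizontal distance between square and square_cell below 0.017 m and z of square in the frame of square_cell below 0.0075 m), for 0.2 s.
At the end, for the whole second after the job is handed in: Bar flat in the long tray (centres within 25 mm, along it within 0.25 rad); round stone flat on the plate inside the round frame (within 13 mm), square stone in the square frame (17 mm); slab flat on the cork pad (15 mm, parallel within 0.2 rad); all released and at rest (all of step 2 and horizontal distance between slab and pad below 0.015 m and z of slab in the frame of pad below 0.006 m and angle between slab's own z axis and vertical below 0.06 rad and angle between the y axis of slab and the y axis of pad, either way round below 0.2 rad and contact force between slab and the fingers below 0.05 N and linear speed of each of bar, disc, square, slab below 0.02 m/s); the robot touches nothing.
It fails at once if a stone or the slab is dropped (falls free at more than 0.8 m/s, a fall of more than 3 cm) ((linear speed of disc above 0.8 m/s and contact force between disc and anything else below 0.05 N) or (linear speed of square above 0.8 m/s and contact force between square and anything else below 0.05 N) or (linear speed of slab above 0.8 m/s and contact force between slab and anything else below 0.05 N)).
It also fails if it takes over 122 s, if anything falls off the work surface, if the arm or the gripper's body presses on something with over 40 N, if the wrist force passes 120 N, or if a joint passes its speed limit or range.

## Working session

There is one attempt and no reset: what is moved stays moved. The work goes in short steps, Python scripts to look and compute and a tool call to move; the robot and the scene stay as the last step left them, time stands still between calls to the robot, and variables do not carry over. Pictures are saved under pics/ and viewed, at most 14 in all, crops included, and the job is handed in when it is done.

Besides the shell and the picture viewer there is one more tool, called after "Call:" by a JSON object that holds its "fn" and its "kwargs". send_rows: Moves the arm, as the interface text tells. Its arguments: {"type":"object","properties":{"series":{"type":"array","items":{"type":"object","properties":{"grip":{"type":"number"},"x":{"type":"number"},"y":{"type":"number"},"z":{"type":"number"},"ax":{"type":"number"},"ay":{"type":"number"},"az":{"type":"number"}}}},"grip_force":{"type":"number"}},"required":["series"]}

```bash
mkdir -p pics; ls
cat > h.py <<'E'
import numpy as np, cv2
from cell import ctrl
def world(f,mask=None):
    z=f["z_map"].astype(float); H,W=z.shape; K=np.array(f["mtx"]); k1=float(np.ravel(f["k1"])[0])
    u,v=np.meshgrid(np.arange(W),np.arange(H))
    p=np.stack([u,v],-1).reshape(-1,1,2).astype(float)
    n=cv2.undistortPoints(p,K,np.array([k1,0,0,0.])).reshape(H,W,2)
    P=np.concatenate([n*z[...,None],z[...,None]],-1)
    R=cv2.Rodrigues(np.array(f["rvec"],float))[0]; t=np.array(f["tvec"],float).ravel()
    w=(P-t)@R; w[z==0]=np.nan
    return w
E
python3 - <<'E'
from h import *
for c in("top","side"):
    f=ctrl.grab_frame(c); cv2.imwrite(f"pics/{c}0.png",f["frame"]); np.savez(f"/tmp/{c}0.npz",**f)
    w=world(f)
    for n in "cradle bar disc square slab bar_tray round_cell square_cell pad".split():
        for r in ctrl.search_frame(c,n)[:3]:
            i,j=int(r["location"][0]*400),int(r["location"][1]*640)
            print(c,n,round(r["confidence"],2),(i,j),np.round(w[i,j],3))
s=ctrl.sense();print(s["t"],s["tool_pos"],s["tcp_rot"],s["opening"],ctrl.finger_overhang)
E
```

```text
pics
top cradle 0.76 (226, 260) [0.403 0.185 0.01 ]
top bar 0.63 (208, 251) [0.435 0.193 0.093]
top disc 0.77 (210, 235) [0.437 0.237 0.048]
top square 0.75 (292, 238) [0.251 0.232 0.018]
top square 0.58 (280, 192) [0.278 0.339 0.02 ]
top square 0.46 (205, 273) [0.446 0.149 0.059]
top slab 0.83 (216, 255) [0.425 0.195 0.025]
top bar_tray 0.62 (215, 254) [0.427 0.197 0.026]
top round_cell 0.95 (138, 433) [ 0.619 -0.238  0.003]
top square_cell 0.62 (138, 235) [0.619 0.25  0.007]
side cradle 0.73 (189, 294) [0.422 0.136 0.025]
side disc 0.53 (157, 281) [0.428 0.228 0.046]
side disc 0.46 (143, 350) [0.631 0.241 0.005]
side square 0.81 (187, 211) [0.25  0.231 0.018]
side square 0.77 (158, 212) [0.278 0.323 0.022]
side square 0.55 (177, 295) [0.429 0.141 0.057]
side slab 0.75 (178, 286) [0.419 0.175 0.026]
side slab 0.72 (299, 467) [ 0.617 -0.247  0.004]
side bar_tray 0.87 (325, 376) [ 0.432 -0.217  0.006]
side round_cell 0.82 (301, 467) [ 0.616 -0.249  0.001]
side round_cell 0.59 (178, 292) [0.425 0.151 0.047]
side square_cell 0.76 (141, 348) [0.632 0.254 0.002]
side pad 0.62 (212, 398) [ 0.617 -0.012  0.003]
1.0 [0.23463269 0.55223382 0.24530842] [[-9.20358016e-01  3.91076876e-01 -9.32104281e-07]
 [ 3.91076876e-01  9.20358016e-01  1.87675415e-05]
 [ 8.19742116e-06  1.69083328e-05 -1.00000000e+00]] 0.08518322507309734 0.014
```

View pics/top0.png

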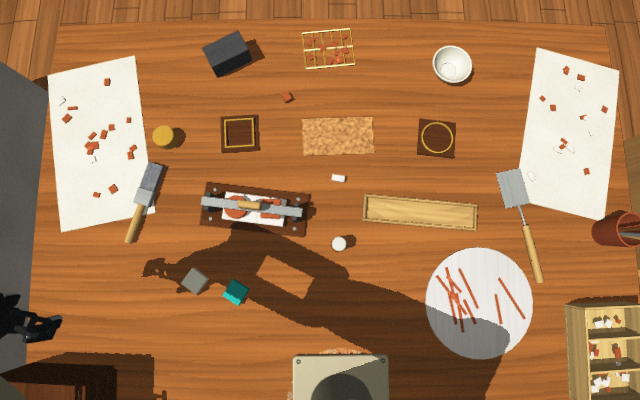

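View pics/side0.png

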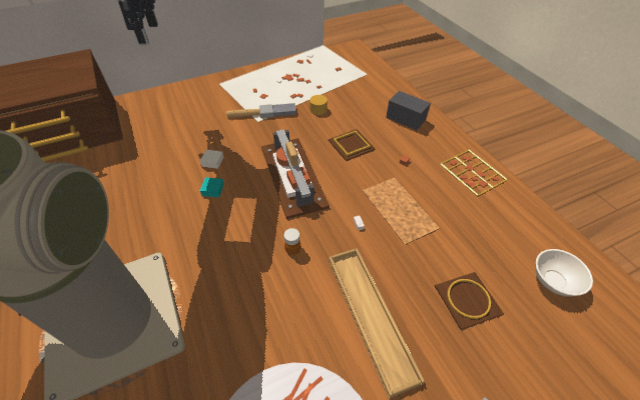

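Top view: the cradle is at about (col 255, row 208), with the bar and its wooden grip on top, the disc showing on the left at (235,208) and the square on the right at (275,210). Look-alikes for the square are the grey/white block at (195,281) and the turquoise one at (235,291); I'll leave both alone. The tray is at (420,212), the square cell at (240,133), the round cell at (436,138) and the pad at (338,136).

Run:
```python
from h import *
def load(c): return dict(np.load(f"/tmp/{c}0.npz"))
def rect(pts):
    (c,s,a)=cv2.minAreaRect((pts*1000).astype(np.float32)); b=cv2.boxPoints((c,s,a))
    e=[b[1]-b[0],b[2]-b[1]]; L=max(e,key=np.linalg.norm); return np.round(c,1),np.round(sorted(s),1),round(np.degrees(np.arctan2(L[1],L[0]))%180,1)
for c in("top","side"):
    f=load(c); w=world(f); im=f["frame"].astype(int); z=w[...,2]
    B,G,R=im[...,0],im[...,1],im[...,2]
    def box(x0,x1,y0,y1): return (w[...,0]>x0)&(w[...,0]<x1)&(w[...,1]>y0)&(w[...,1]<y1)
    def big(m):
        n,l,s,_=cv2.connectedComponentsWithStats(m.astype(np.uint8)); k=1+np.argmax(s[1:,4]); return l==k
    cr=box(.34,.52,.04,.34)
    hsv=cv2.cvtColor(f["frame"],cv2.COLOR_BGR2HSV).astype(int)
    for n,m in dict(grip=cr&(z>.075),bar=cr&(z>.052)&(z<.075),board=cr&(z>.006),tray=box(.33,.53,-.4,-.05)&(z>.012)&(z<.03),trayall=box(.33,.53,-.4,-.05)&(z>.004)&(z<.03),
        sq=box(.55,.7,.17,.33)&(hsv[...,2]<90),rd=box(.55,.7,-.32,-.16)&(hsv[...,2]<90),
        sqb=box(.55,.7,.17,.33)&(R-B>80)&(G>100),rdb=box(.55,.7,-.32,-.16)&(R-B>80)&(G>100),pad=box(.5,.72,-.13,.11)&(z>.0015)).items():
        if m.sum()<10: print(c,n,m.sum());continue
        m=big(m) if n not in("bar","board") else m
        print(c,n,m.sum(),*rect(w[m][:,:2]),"z",np.round(np.percentile(z[m],[10,50,90]),4), "mean",np.round(w[m].mean(0)[:2],4))
f=load("top")["frame"]
cv2.imwrite("pics/crop.png",cv2.resize(f[165:255,190:325],None,fx=5.5,fy=5.5,interpolation=cv2.INTER_CUBIC))
```

```text
top grip 192 [443.2 198.3] [16.5 49.9] 83.2 z [0.0887 0.0937 0.0961] mean [0.4422 0.1969]
top bar 832 [443.3 200.2] [ 40.  229.1] 83.1 z [0.0563 0.0585 0.0613] mean [0.4425 0.1998]
top board 4552 [443.4 200.6] [104.6 249.8] 82.8 z [0.0089 0.0136 0.0594] mean [0.4407 0.1967]
top tray 727 [ 432.9 -192.1] [ 64.9 272.4] 84.5 z [0.0148 0.0176 0.0199] mean [ 0.4331 -0.1902]
top trayall 2888 [ 432.1 -195.2] [ 69.9 279.2] 83.1 z [0.0049 0.0073 0.0181] mean [ 0.4333 -0.1917]
top sq 45 [638.5 203.2] [ 7.7 73.2] 177.0 z [0.0029 0.0043 0.0072] mean [0.6426 0.2029]
top rd 29 [ 578.4 -214.8] [ 4.4 40.4] 83.5 z [0.0011 0.004  0.0056] mean [ 0.5779 -0.2139]
top sqb 2168 [625. 250.] [149.9 159.8] 89.9 z [-0.0017  0.0005  0.0027] mean [0.6195 0.2545]
top rdb 1719 [ 632.9 -240. ] [134.3 159.9] 90.1 z [-0.0016  0.0006  0.0028] mean [ 0.6466 -0.2353]
top pad 2545 [638.1  -8.8] [155.9 201.3] 87.4 z [0.002  0.0036 0.0057] mean [ 0.6259 -0.0019]
side grip 157 [443.2 196.9] [16.2 52.2] 82.9 z [0.0801 0.092  0.0942] mean [0.4411 0.1922]
side bar 588 [443.8 199.3] [ 39.8 233.2] 82.8 z [0.0553 0.0575 0.0616] mean [0.4396 0.1798]
side board 3274 [443.3 197.2] [104.4 250.6] 83.0 z [0.0084 0.0216 0.0584] mean [0.4355 0.1758]
side tray 1341 [ 433.4 -194.9] [ 66.1 272.4] 84.3 z [0.0143 0.0169 0.0185] mean [ 0.4311 -0.2145]
side trayall 5030 [ 433.4 -194.9] [ 66.1 272.4] 84.3 z [0.0046 0.0063 0.0174] mean [ 0.4329 -0.2104]
side sq 35 [635.9 193.5] [ 5.1 86.2] 2.2 z [-0.001   0.0023  0.004 ] mean [0.6331 0.1935]
side rd 38 [ 575.3 -231.6] [ 2.6 69.7] 83.1 z [0.0005 0.0028 0.0044] mean [ 0.5752 -0.232 ]
side sqb 1424 [625. 250.] [149.9 159.9] 90.0 z [-0.002  -0.0003  0.0029] mean [0.6177 0.2495]
side rdb 3413 [ 625.  -240.1] [149.9 159.9] 90.0 z [-0.0018 -0.0003  0.0012] mean [ 0.629  -0.2429]
side pad 1920 [626.8  -5.3] [ 98.1 177.1] 91.4 z [0.0018 0.0027 0.0039] mean [ 0.6253 -0.0085]
```

View pics/crop.png

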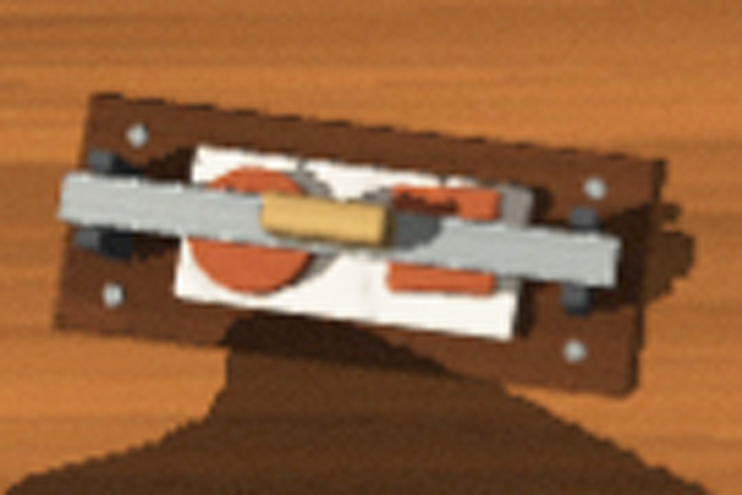

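The crop confirms it: disc at crop (255,230), square at (445,240), both terracotta on the white slab under the bar, with the grip at (325,218). Next is moving above the bar grip.

```bash
cat >> h.py <<'E'
def go(x,y,z,h=None):
    s=ctrl.sense(); R=np.array(s["tcp_rot"]); p=np.array(s["tool_pos"])
    d=R.T@(np.array([x,y,z])-p)
    cur=np.degrees(np.arctan2(R[1,1],R[0,1])); az=0 if h is None else -(((h-cur)+90)%180-90)
    print("shift",np.round(d,4),"az",round(az,2),"t",round(s["t"],2),"p",np.round(p,4),"hd",round(cur,2),"tilt",np.round(R[:2,2],4),"F",np.round(s["force"],1),"op",round(s["opening"],4),"gf",s["grasp_force"],ctrl.finger_overhang)
E
python3 -c "
from h import *
go(.4433,.1985,.18,-7);go(.4433,.1985,.085,-7)"
```

```text
shift [-0.3304 -0.244   0.0653] az 73.98 t 1.0 p [0.2346 0.5522 0.2453] hd 66.98 tilt [-0.  0.] F [0.3 0.2 1. ] op 0.0852 gf 0.0 0.014
shift [-0.3304 -0.244   0.1603] az 73.98 t 1.0 p [0.2346 0.5522 0.2453] hd 66.98 tilt [-0.  0.] F [0.3 0.2 1. ] op 0.0852 gf 0.0 0.014
```

Call:
{"fn": "send_rows", "kwargs": {"series": [{"x": -0.3304, "y": -0.244, "z": 0.065, "az": 74, "grip": 0.05}, {"x": -0.3304, "y": -0.244, "z": 0.065, "az": 74}, {"x": -0.3304, "y": -0.244, "z": 0.065, "az": 74}, {"x": -0.3304, "y": -0.244, "z": 0.065, "az": 74}, {"x": -0.3304, "y": -0.244, "z": 0.065, "az": 74}, {"x": -0.3304, "y": -0.244, "z": 0.065, "az": 74}, {"x": -0.3304, "y": -0.244, "z": 0.065, "az": 74}, {"x": -0.3304, "y": -0.244, "z": 0.065, "az": 74}, {"x": -0.3304, "y": -0.244, "z": 0.065, "az": 74}, {"x": -0.3304, "y": -0.244, "z": 0.065, "az": 74}]}}

```text
schema error: expected keys grip, x, y, z, ax, ay, az
```

```bash
python3 -c "
from h import *
go(.4433,.1985,.085,-7)"
```

```text
shift [-0.3304 -0.244   0.1603] az 73.98 t 1.0 p [0.2346 0.5522 0.2453] hd 66.98 tilt [-0.  0.] F [0.3 0.2 1. ] op 0.0852 gf 0.0 0.014
```

Call:
{"fn": "send_rows", "kwargs": {"series": [{"grip": 0.05, "x": -0.3304, "y": -0.244, "z": 0.065, "ax": 0, "ay": 0, "az": 74}, {"grip": 0.05, "x": -0.3304, "y": -0.244, "z": 0.065, "ax": 0, "ay": 0, "az": 74}, {"grip": 0.05, "x": -0.3304, "y": -0.244, "z": 0.065, "ax": 0, "ay": 0, "az": 74}, {"grip": 0.05, "x": -0.3304, "y": -0.244, "z": 0.065, "ax": 0, "ay": 0, "az": 74}, {"grip": 0.05, "x": -0.3304, "y": -0.244, "z": 0.065, "ax": 0, "ay": 0, "az": 74}, {"grip": 0.05, "x": -0.3304, "y": -0.244, "z": 0.065, "ax": 0, "ay": 0, "az": 74}, {"grip": 0.05, "x": -0.3304, "y": -0.244, "z": 0.065, "ax": 0, "ay": 0, "az": 74}, {"grip": 0.05, "x": -0.3304, "y": -0.244, "z": 0.065, "ax": 0, "ay": 0, "az": 74}, {"grip": 0.05, "x": -0.3304, "y": -0.244, "z": 0.065, "ax": 0, "ay": 0, "az": 74}, {"grip": 0.05, "x": -0.3304, "y": -0.244, "z": 0.065, "ax": 0, "ay": 0, "az": 74}]}}

```text
t: 1.83
tool_pos: [0.444, 0.1965, 0.1804]
tcp_rot: [[0.087, 0.996, 0.001], [0.996, -0.087, 0.0], [0.0, 0.001, -1.0]]
force: [1.0, 0.1, 0.5]
opening: 0.05
grasp_force: 0.0
```

```bash
python3 -c "
from h import *
go(.4433,.1985,.085,-7)"
```

```text
shift [ 0.0019 -0.001   0.0954] az 2.0 t 1.83 p [0.444  0.1965 0.1804] hd -5.0 tilt [0.0009 0.0003] F [1.  0.1 0.5] op 0.05 gf 0.0 0.014
```

Call:
{"fn": "send_rows", "kwargs": {"series": [{"grip": 0.05, "x": 0.001, "y": 0, "z": 0.03, "ax": 0, "ay": 0, "az": 2}, {"grip": 0.05, "x": 0.001, "y": 0, "z": 0.06, "ax": 0, "ay": 0, "az": 2}, {"grip": 0.05, "x": 0.001, "y": 0, "z": 0.085, "ax": 0, "ay": 0, "az": 2}, {"grip": 0.05, "x": 0.001, "y": 0, "z": 0.095, "ax": 0, "ay": 0, "az": 2}, {"grip": 0.05, "x": 0.001, "y": 0, "z": 0.095, "ax": 0, "ay": 0, "az": 2}, {"grip": 0.05, "x": 0.001, "y": 0, "z": 0.095, "ax": 0, "ay": 0, "az": 2}]}}

```text
t: 2.33
tool_pos: [0.4434, 0.1996, 0.0858]
tcp_rot: [[0.115, 0.993, -0.0], [0.993, -0.115, -0.0], [-0.0, -0.0, -1.0]]
force: [1.4, -0.4, 1.1]
opening: 0.0499
grasp_force: 0.0
```

```bash
python3 -c "
from h import *
go(.4433,.1985,.085,-7)
f=ctrl.grab_frame('side')['frame'];cv2.imwrite('pics/g1.png',cv2.resize(f[100:240,220:380],None,fx=4,fy=4))"
```

```text
shift [-0.0011  0.0001  0.0008] az 0.39 t 2.33 p [0.4434 0.1996 0.0858] hd -6.61 tilt [-0.0004 -0.0002] F [ 1.4 -0.4  1.1] op 0.0499 gf 0.0 0.014
```

View pics/g1.png

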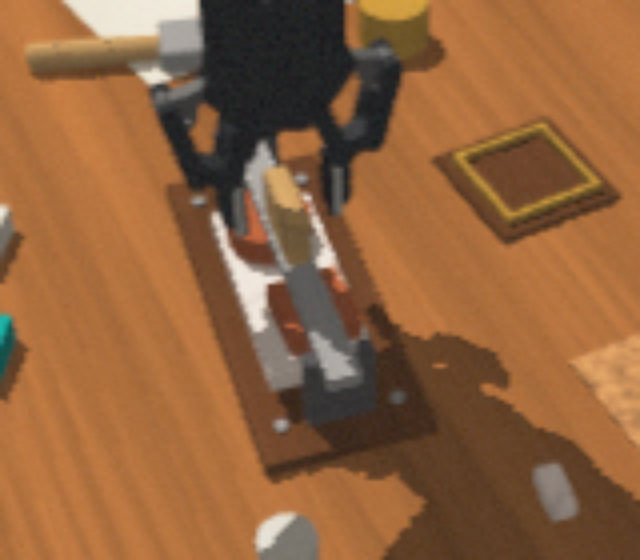

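The fingers straddle the grip block at crop (285,205). I'll close and check.

Call:
{"fn": "send_rows", "kwargs": {"grip_force": 60, "series": [{"grip": 0, "x": 0, "y": 0, "z": 0, "ax": 0, "ay": 0, "az": 0.4}, {"grip": 0, "x": 0, "y": 0, "z": 0, "ax": 0, "ay": 0, "az": 0.4}, {"grip": 0, "x": 0, "y": 0, "z": 0, "ax": 0, "ay": 0, "az": 0.4}, {"grip": 0, "x": 0, "y": 0, "z": 0, "ax": 0, "ay": 0, "az": 0.4}, {"grip": 0, "x": 0, "y": 0, "z": 0, "ax": 0, "ay": 0, "az": 0.4}]}}

```text
t: 2.8
tool_pos: [0.4445, 0.2, 0.087]
tcp_rot: [[0.122, 0.992, 0.003], [0.992, -0.122, 0.001], [0.001, 0.003, -1.0]]
force: [-1.5, 0.2, 6.7]
opening: 0.0149
grasp_force: 59.7
```

Call:
{"fn": "send_rows", "kwargs": {"series": [{"grip": 0, "x": 0, "y": 0, "z": -0.01, "ax": 0, "ay": 0, "az": 0}, {"grip": 0, "x": 0, "y": 0, "z": -0.03, "ax": 0, "ay": 0, "az": 0}, {"grip": 0, "x": 0, "y": 0, "z": -0.06, "ax": 0, "ay": 0, "az": 0}, {"grip": 0, "x": 0, "y": 0, "z": -0.09, "ax": 0, "ay": 0, "az": 0}, {"grip": 0, "x": 0, "y": 0, "z": -0.1, "ax": 0, "ay": 0, "az": 0}, {"grip": 0, "x": 0, "y": 0, "z": -0.1, "ax": 0, "ay": 0, "az": 0}]}}

```text
t: 3.3
tool_pos: [0.4454, 0.2001, 0.189]
tcp_rot: [[0.122, 0.992, 0.006], [0.992, -0.122, 0.002], [0.003, 0.006, -1.0]]
force: [0.5, -0.3, -3.4]
opening: 0.0146
grasp_force: 60.4
```

```bash
python3 -c "
from h import *
go(.4332,-.1935,.18,-5.7);go(.4332,-.1935,.044,-5.7)
f=ctrl.grab_frame('side')['frame'];cv2.imwrite('pics/g2.png',cv2.resize(f[60:240,200:380],None,fx=3,fy=3))
# bar pose, scene
f=ctrl.grab_frame('top');np.savez('/tmp/top1.npz',**f)
w=world(f);z=w[...,2];m=(abs(w[...,0]-.44)<.09)&(abs(w[...,1]-.2)<.17)&(z>.14)&(z<.17)
print(cv2.minAreaRect((w[m][:,:2]*1000).astype(np.float32)),m.sum(),np.percentile(z[m],[5,50,95]))
"
```

```text
shift [-0.3922  0.036   0.0081] az -1.33 t 3.3 p [0.4454 0.2001 0.189 ] hd -7.03 tilt [0.0062 0.002 ] F [ 0.5 -0.3 -3.4] op 0.0146 gf 60.42630314826965 0.014
shift [-0.3926  0.0352  0.1441] az -1.33 t 3.3 p [0.4454 0.2001 0.189 ] hd -7.03 tilt [0.0062 0.002 ] F [ 0.5 -0.3 -3.4] op 0.0146 gf 60.42630314826965 0.014
((443.235107421875, 198.92300415039062), (227.57662963867188, 20.499059677124023), 82.85247802734375) 406 [0.15459315 0.15760448 0.15976469]
```

View pics/g2.png

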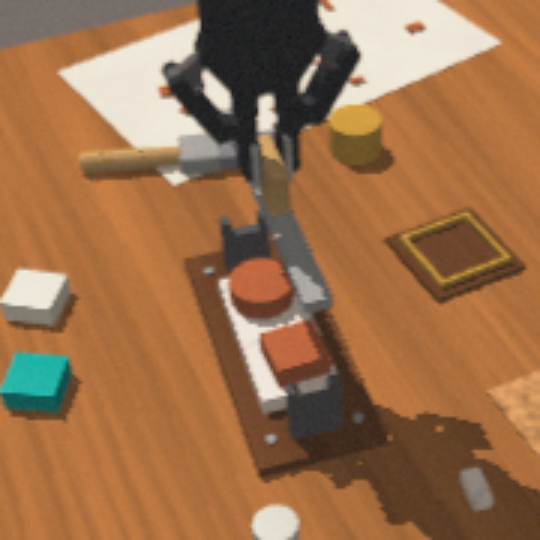

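Bar is held level and the stones stayed on the slab (disc at (262,285), square at (297,350) in the crop). Next, over to the tray.

Call:
{"fn": "send_rows", "kwargs": {"series": [{"grip": 0, "x": -0.02, "y": 0.002, "z": 0, "ax": 0, "ay": 0, "az": 0}, {"grip": 0, "x": -0.05, "y": 0.005, "z": 0, "ax": 0, "ay": 0, "az": 0}, {"grip": 0, "x": -0.09, "y": 0.01, "z": 0, "ax": 0, "ay": 0, "az": -0.5}, {"grip": 0, "x": -0.13, "y": 0.014, "z": 0, "ax": 0, "ay": 0, "az": -1}, {"grip": 0, "x": -0.17, "y": 0.018, "z": 0, "ax": 0, "ay": 0, "az": -1.3}, {"grip": 0, "x": -0.21, "y": 0.022, "z": 0, "ax": 0, "ay": 0, "az": -1.3}, {"grip": 0, "x": -0.25, "y": 0.026, "z": 0, "ax": 0, "ay": 0, "az": -1.3}, {"grip": 0, "x": -0.29, "y": 0.03, "z": 0, "ax": 0, "ay": 0, "az": -1.3}, {"grip": 0, "x": -0.33, "y": 0.033, "z": 0, "ax": 0, "ay": 0, "az": -1.3}, {"grip": 0, "x": -0.36, "y": 0.036, "z": 0, "ax": 0, "ay": 0, "az": -1.3}]}}

```text
t: 4.23
tool_pos: [0.4328, -0.1645, 0.1824]
tcp_rot: [[0.101, 0.995, -0.004], [0.995, -0.101, 0.001], [0.001, -0.004, -1.0]]
force: [0.7, -0.2, -3.0]
opening: 0.0148
grasp_force: 60.3
```

Call:
{"fn": "send_rows", "kwargs": {"series": [{"grip": 0, "x": -0.02, "y": 0, "z": 0.03, "ax": 0, "ay": 0, "az": 0}, {"grip": 0, "x": -0.031, "y": 0, "z": 0.06, "ax": 0, "ay": 0, "az": 0}, {"grip": 0, "x": -0.031, "y": 0, "z": 0.09, "ax": 0, "ay": 0, "az": 0}, {"grip": 0, "x": -0.031, "y": 0, "z": 0.1, "ax": 0, "ay": 0, "az": 0}, {"grip": 0, "x": -0.031, "y": 0, "z": 0.1, "ax": 0, "ay": 0, "az": 0}]}}

```text
t: 4.65
tool_pos: [0.4277, -0.1908, 0.0798]
tcp_rot: [[0.101, 0.995, -0.009], [0.995, -0.101, 0.006], [0.005, -0.01, -1.0]]
force: [-0.9, 0.1, -3.3]
opening: 0.0144
grasp_force: 60.2
```

```bash
python3 -c "
from h import *
go(.4352,-.193,.0455,-5.7)
f=ctrl.grab_frame('top')
w=world(f);z=w[...,2];m=(abs(w[...,0]-.44)<.09)&(abs(w[...,1]+.2)<.17)&(z>.03)&(z<.075)
print(cv2.minAreaRect((w[m][:,:2]*1000).astype(np.float32)),m.sum(),np.percentile(z[m],[5,50,95]))
"
```

```text
shift [-0.0016  0.008   0.0342] az -0.07 t 4.65 p [ 0.4277 -0.1908  0.0798] hd -5.77 tilt [-0.0093  0.0056] F [-0.9  0.1 -3.3] op 0.0144 gf 60.17656087875366 0.014
((431.5375061035156, -190.3770751953125), (230.33865356445312, 29.651256561279297), 84.97649383544922) 438 [0.04753106 0.05099116 0.06266142]
```

Call:
{"fn": "send_rows", "kwargs": {"series": [{"grip": 0, "x": -0.003, "y": 0.004, "z": 0.015, "ax": 0, "ay": 0, "az": 0}, {"grip": 0, "x": -0.003, "y": 0.004, "z": 0.027, "ax": 0, "ay": 0, "az": 0}, {"grip": 0, "x": -0.003, "y": 0.004, "z": 0.034, "ax": 0, "ay": 0, "az": 0}, {"grip": 0, "x": -0.003, "y": 0.004, "z": 0.034, "ax": 0, "ay": 0, "az": 0}, {"grip": 0, "x": -0.003, "y": 0.004, "z": 0.034, "ax": 0, "ay": 0, "az": 0}]}}

```text
t: 5.12
tool_pos: [0.436, -0.1963, 0.0522]
tcp_rot: [[0.099, 0.995, 0.0], [0.995, -0.099, -0.0], [-0.0, 0.001, -1.0]]
force: [-0.3, 0.0, -3.5]
opening: 0.0142
grasp_force: 60.2
```

```bash
python3 -c "
from h import *
go(.4352,-.193,.0455,-5.7)"
```

```text
shift [ 0.0032 -0.0011  0.0067] az 0.0 t 5.12 p [ 0.436  -0.1963  0.0522] hd -5.7 tilt [ 0.0005 -0.0003] F [-0.3  0.  -3.5] op 0.0142 gf 60.22794842720032 0.014
```

Call:
{"fn": "send_rows", "kwargs": {"series": [{"grip": 0, "x": 0.002, "y": 0, "z": 0.005, "ax": 0, "ay": 0, "az": 0}, {"grip": 0, "x": 0.002, "y": 0, "z": 0.006, "ax": 0, "ay": 0, "az": 0}, {"grip": 0, "x": 0.002, "y": 0, "z": 0.006, "ax": 0, "ay": 0, "az": 0}, {"grip": 0, "x": 0.002, "y": 0, "z": 0.006, "ax": 0, "ay": 0, "az": 0}]}}

```text
t: 5.45
tool_pos: [0.4359, -0.1945, 0.0456]
tcp_rot: [[0.1, 0.995, 0.0], [0.995, -0.1, -0.0], [-0.0, 0.0, -1.0]]
force: [-0.5, -0.0, -3.4]
opening: 0.0146
grasp_force: 60.3
```

```bash
python3 -c "
from h import *
go(.4352,-.193,.0455,-5.7)"
```

```text
shift [ 0.0014 -0.0008  0.0001] az -0.03 t 5.45 p [ 0.4359 -0.1945  0.0456] hd -5.73 tilt [ 0.0003 -0.0002] F [-0.5 -0.  -3.4] op 0.0146 gf 60.34912705421448 0.014
```

Call:
{"fn": "send_rows", "kwargs": {"series": [{"grip": 0, "x": 0, "y": 0, "z": 0.001, "ax": 0, "ay": 0, "az": 0}, {"grip": 0, "x": 0, "y": 0, "z": 0.002, "ax": 0, "ay": 0, "az": 0}, {"grip": 0, "x": 0, "y": 0, "z": 0.002, "ax": 0, "ay": 0, "az": 0}, {"grip": 0.05, "x": 0, "y": 0, "z": 0.002, "ax": 0, "ay": 0, "az": 0}, {"grip": 0.05, "x": 0, "y": 0, "z": 0.002, "ax": 0, "ay": 0, "az": 0}, {"grip": 0.05, "x": 0, "y": 0, "z": 0.002, "ax": 0, "ay": 0, "az": 0}, {"grip": 0.05, "x": 0, "y": 0, "z": -0.03, "ax": 0, "ay": 0, "az": 0}, {"grip": 0.08, "x": 0, "y": 0, "z": -0.07, "ax": 0, "ay": 0, "az": 0}, {"grip": 0.08, "x": 0, "y": 0, "z": -0.11, "ax": 0, "ay": 0, "az": 0}]}}

```text
t: 6.2
tool_pos: [0.4346, -0.1939, 0.1554]
tcp_rot: [[0.1, 0.995, -0.003], [0.995, -0.1, 0.002], [0.001, -0.003, -1.0]]
force: [1.9, -1.0, 0.3]
opening: 0.0726
grasp_force: 0.0
```

Call:
{"fn": "send_rows", "kwargs": {"series": [{"grip": 0.08, "x": 0.04, "y": 0, "z": -0.02, "ax": 0, "ay": 0, "az": 0}, {"grip": 0.08, "x": 0.08, "y": 0, "z": -0.02, "ax": 0, "ay": 0, "az": 0}, {"grip": 0.08, "x": 0.12, "y": 0, "z": -0.02, "ax": 0, "ay": 0, "az": 0}, {"grip": 0.08, "x": 0.16, "y": 0, "z": -0.02, "ax": 0, "ay": 0, "az": 0}, {"grip": 0.08, "x": 0.2, "y": 0, "z": -0.02, "ax": 0, "ay": 0, "az": 0}, {"grip": 0.08, "x": 0.2, "y": 0, "z": -0.02, "ax": 0, "ay": 0, "az": 0}]}}

```text
t: 6.7
tool_pos: [0.456, 0.0107, 0.1755]
tcp_rot: [[0.094, 0.996, 0.001], [0.996, -0.094, 0.003], [0.003, 0.001, -1.0]]
force: [-0.1, 0.0, -0.0]
opening: 0.0802
grasp_force: 0.0
```

```bash
cat > m.py <<'E'
from h import *
def rect(pts):
    (c,s,a)=cv2.minAreaRect((pts*1000).astype(np.float32)); b=cv2.boxPoints((c,s,a))
    e=[b[1]-b[0],b[2]-b[1]]; L=max(e,key=np.linalg.norm); return np.round(c,1),np.round(sorted(s),1),round(np.degrees(np.arctan2(L[1],L[0]))%180,1)
def big(m):
    n,l,s,_=cv2.connectedComponentsWithStats(m.astype(np.uint8)); return l==1+np.argmax(s[1:,4])
def view(c):
    f=ctrl.grab_frame(c); w=world(f); hsv=cv2.cvtColor(f["frame"],cv2.COLOR_BGR2HSV).astype(int)
    return f,w,hsv
def box(w,x0,x1,y0,y1): return (w[...,0]>x0)&(w[...,0]<x1)&(w[...,1]>y0)&(w[...,1]<y1)
E
python3 - <<'E'
from m import *
go(.44,.2,.2,-7)
for c in("top","side"):
    f,w,hsv=view(c); z=w[...,2]
    cv2.imwrite(f"pics/{c}2.png",f["frame"]); np.savez(f"/tmp/{c}2.npz",**f)
    cr=box(w,.34,.52,.04,.34); tr=box(w,.33,.53,-.4,-.05)
    B,G,R=[f["frame"][...,i].astype(int) for i in range(3)]
    brass=(hsv[...,0]>17)&(hsv[...,0]<32)&(hsv[...,1]>110)
    red=(hsv[...,0]<10)|(hsv[...,0]>172)
    for n,m in dict(disc=cr&(w[...,1]>.2)&(z>.038)&(z<.052)&red,sq=cr&(w[...,1]<.2)&(z>.038)&(z<.052)&red,slab=cr&(z>.02)&(z<.032)&(hsv[...,1]<60),
       bar=tr&(hsv[...,1]<70)&(z>.009)&(z<.026),grip=tr&(z>.045),
       sqb=box(w,.55,.7,.17,.33)&brass,rdb=box(w,.55,.7,-.32,-.16)&brass,
       sqp=box(w,.55,.7,.17,.33)&(R<105)&(z<.02),rdp=box(w,.55,.7,-.32,-.16)&(R<105)&(z<.02),
       pad=box(w,.54,.72,-.13,.11)&(z>.0015)&(z<.006)).items():
        if m.sum()<10: print(c,n,m.sum());continue
        if n=="pad": m=cv2.morphologyEx(m.astype(np.uint8),cv2.MORPH_OPEN,np.ones((5,5)))>0
        if n in("disc","sq","pad"): m=big(m)
        q=w[m]
        if n in("rdb","disc"): print("  circ",np.round(cv2.minEnclosingCircle((q[:,:2]*1000).astype(np.float32)),1))
        print(c,n,m.sum(),*rect(q[:,:2]),"z",np.round(np.percentile(q[:,2],[10,50,90]),4),"mean",np.round(q.mean(0)[:2],4))
E
```

```text
shift [ 0.187  -0.0338 -0.024 ] az 1.58 t 6.7 p [0.456  0.0107 0.1755] hd -5.42 tilt [0.001  0.0028] F [-0.1  0.  -0. ] op 0.0802 gf 0.0 0.014Traceback (most recent call last):
  File "<stdin>", line 19, in <module>
    return _wrapfunc(a, 'round', decimals=decimals, out=out)
    return _wrapit(obj, method, *args, **kwds)
    conv = _array_converter(obj)
ValueError: setting an array element with a sequence. The requested array has an inhomogeneous shape after 1 dimensions. The detected shape was (2,) + inhomogeneous part.
```

View pics/top2.png

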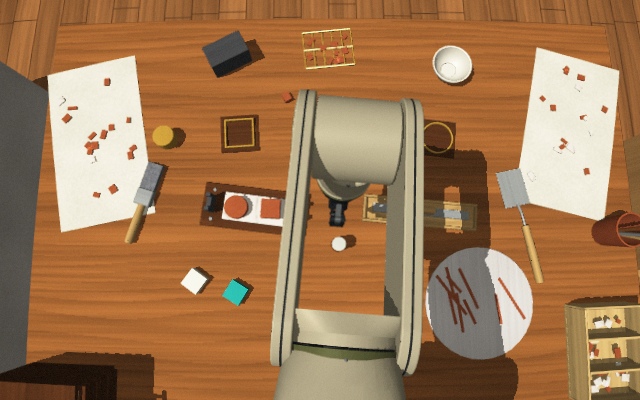

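The bar lies in the tray, about (420,212). The disc at (236,206) and square at (270,208) are clear on the slab. I'll fix the script and measure.

```bash
cat > meas.py <<'E'
from m import *
import sys
def rep(c,f):
    w=world(f); hsv=cv2.cvtColor(f["frame"],cv2.COLOR_BGR2HSV).astype(int); z=w[...,2]
    cr=box(w,.34,.52,.04,.34); tr=box(w,.33,.53,-.4,-.05)
    R=f["frame"][...,2].astype(int)
    brass=(hsv[...,0]>17)&(hsv[...,0]<32)&(hsv[...,1]>110)
    red=(hsv[...,0]<10)|(hsv[...,0]>172)
    for n,m in dict(disc=cr&(w[...,1]>.2)&(z>.04)&(z<.052)&red,sq=cr&(w[...,1]<.2)&(z>.04)&(z<.052)&red,slab=cr&(z>.02)&(z<.032)&(hsv[...,1]<60),
       bar=tr&(hsv[...,1]<70)&(z>.009)&(z<.026),grip=tr&(z>.045),
       sqb=box(w,.55,.7,.17,.33)&brass,rdb=box(w,.55,.7,-.32,-.16)&brass,
       sqp=box(w,.55,.7,.17,.33)&(R<105)&(z<.02),rdp=box(w,.55,.7,-.32,-.16)&(R<105)&(z<.02),
       pad=box(w,.54,.72,-.13,.11)&(z>.0015)&(z<.006)).items():
        if n=="pad": m=cv2.morphologyEx(m.astype(np.uint8),cv2.MORPH_OPEN,np.ones((5,5)))>0
        if m.sum()<10: print(c,n,m.sum());continue
        if n in("disc","sq","pad"): m=big(m)
        q=w[m]
        if n in("rdb","disc"): print("  circ",cv2.minEnclosingCircle((q[:,:2]*1000).astype(np.float32)))
        print(c,n,m.sum(),*rect(q[:,:2]),"z",np.round(np.percentile(q[:,2],[10,50,90]),4),"mean",np.round(q.mean(0)[:2],4))
if __name__=="__main__":
    for a in sys.argv[1:]:
        rep(a,dict(np.load(f"/tmp/{a}.npz")))
E
python3 -c "
from m import *
f=ctrl.grab_frame('side');np.savez('/tmp/side2.npz',**f)"
python3 meas.py top0 top2 side2
```

```text
circ ((435.8304443359375, 236.42779541015625), 23.99947166442871)
top0 disc 131 [428.9 237.2] [18.4 48. ] 83.7 z [0.0442 0.0464 0.0483] mean [0.4303 0.2366]
top0 sq 87 [456.1 156.6] [12.3 39.1] 89.8 z [0.0446 0.046  0.0479] mean [0.4562 0.1563]
top0 slab 632 [441.7 196. ] [ 64.4 199.7] 82.6 z [0.0242 0.0263 0.0283] mean [0.4351 0.1971]
top0 bar 2
top0 grip 0
top0 sqb 238 [632.1 240.8] [73.2 74.2] 3.9 z [0.0066 0.0101 0.0121] mean [0.633  0.2409]
  circ ((619.736083984375, -246.583251953125), 41.400447845458984)
top0 rdb 189 [ 619.1 -246. ] [78.8 81.1] 91.5 z [0.0053 0.0095 0.0123] mean [ 0.6196 -0.2447]
top0 sqp 992 [631.8 239. ] [91.  93.4] 3.6 z [0.0023 0.0046 0.0069] mean [0.6308 0.2388]
top0 rdp 1033 [ 618.5 -246.7] [92.6 94.1] 83.2 z [0.0021 0.0045 0.0069] mean [ 0.6162 -0.2454]
top0 pad 35 [630.1  13.9] [12.4 13.8] 179.4 z [0.0024 0.0037 0.0047] mean [0.63  0.014]
  circ ((444.85284423828125, 236.56752014160156), 26.70710563659668)
top2 disc 395 [445.1 236.6] [48.8 52.8] 88.1 z [0.0444 0.0464 0.0485] mean [0.445  0.2357]
top2 sq 334 [440.2 157.5] [41.7 44.1] 179.9 z [0.0441 0.0
[... 1150 characters left out ...]
20.2 228.9] 84.1 z [0.0134 0.0154 0.0169] mean [ 0.4336 -0.213 ]
side2 grip 2521 [ 406.2 -123.4] [124.5 171.8] 72.9 z [0.0536 0.494  0.5064] mean [ 0.4283 -0.0702]
side2 sqb 29 [637.4 216.3] [17.3 77.6] 29.5 z [0.0054 0.0079 0.0103] mean [0.6328 0.2157]
  circ ((619.113525390625, -247.11532592773438), 40.094913482666016)
side2 rdb 339 [ 618.6 -246.8] [77.7 79.5] 47.4 z [0.0049 0.0089 0.0106] mean [ 0.618  -0.2491]
side2 sqp 72 [634.8 211.5] [ 40.4 105.9] 17.2 z [0.0006 0.0033 0.0055] mean [0.6246 0.2088]
side2 rdp 1817 [ 609.2 -240.3] [117.9 159.1] 90.0 z [-0.0014  0.0007  0.0045] mean [ 0.5802 -0.2582]
side2 pad 30 [629.4  72.4] [10.2 19.5] 57.9 z [0.0019 0.0029 0.004 ] mean [0.6296 0.0725]
```

```bash
python3 -c "
from m import *
s=ctrl.sense();p=s['tool_pos'];print(p,s['opening'])
w=world(dict(np.load('/tmp/side2.npz')));m=box(w,p[0]-.08,p[0]+.08,p[1]-.03,p[1]+.03)&(w[...,2]>.1)&(w[...,2]<.25)
q=w[m];i=np.argsort(q[:,2])[:40:4];print(np.round(q[i],4))
go(.4448,.2363,.15,-7);go(.4448,.2363,.0475,-7)"
```

```text
[0.45581684 0.00600151 0.17532755] 0.08029743219034968
[[ 4.954e-01 -1.900e-03  1.711e-01]
 [ 4.948e-01 -2.300e-03  1.743e-01]
 [ 4.087e-01  6.500e-03  1.755e-01]
 [ 4.123e-01  1.400e-03  1.762e-01]
 [ 4.078e-01  3.000e-04  1.766e-01]
 [ 4.967e-01 -6.000e-03  1.770e-01]
 [ 4.946e-01 -5.900e-03  1.778e-01]
 [ 4.140e-01  9.000e-04  1.785e-01]
 [ 5.017e-01 -7.900e-03  1.792e-01]
 [ 4.119e-01  7.000e-04  1.797e-01]]
shift [ 0.2282 -0.0331  0.0253] az 1.5 t 6.8 p [0.4558 0.006  0.1753] hd -5.5 tilt [ 0.0002 -0.0002] F [-0.3 -0.3 -0.3] op 0.0803 gf 0.0 0.014
shift [ 0.2282 -0.0331  0.1278] az 1.5 t 6.8 p [0.4558 0.006  0.1753] hd -5.5 tilt [ 0.0002 -0.0002] F [-0.3 -0.3 -0.3] op 0.0803 gf 0.0 0.014
```

Call:
{"fn": "send_rows", "kwargs": {"series": [{"grip": 0.075, "x": 0.04, "y": -0.006, "z": 0, "ax": 0, "ay": 0, "az": 1.5}, {"grip": 0.075, "x": 0.08, "y": -0.012, "z": 0, "ax": 0, "ay": 0, "az": 1.5}, {"grip": 0.075, "x": 0.12, "y": -0.018, "z": 0, "ax": 0, "ay": 0, "az": 1.5}, {"grip": 0.075, "x": 0.16, "y": -0.024, "z": 0.01, "ax": 0, "ay": 0, "az": 1.5}, {"grip": 0.075, "x": 0.2, "y": -0.03, "z": 0.025, "ax": 0, "ay": 0, "az": 1.5}, {"grip": 0.075, "x": 0.228, "y": -0.033, "z": 0.05, "ax": 0, "ay": 0, "az": 1.5}, {"grip": 0.075, "x": 0.228, "y": -0.033, "z": 0.075, "ax": 0, "ay": 0, "az": 1.5}, {"grip": 0.075, "x": 0.228, "y": -0.033, "z": 0.085, "ax": 0, "ay": 0, "az": 1.5}, {"grip": 0.075, "x": 0.228, "y": -0.033, "z": 0.085, "ax": 0, "ay": 0, "az": 1.5}]}}

```text
t: 7.55
tool_pos: [0.4438, 0.2325, 0.087]
tcp_rot: [[0.127, 0.992, -0.006], [0.992, -0.127, -0.003], [-0.004, -0.005, -1.0]]
force: [0.1, 0.5, -0.6]
opening: 0.0753
grasp_force: 0.0
```

```bash
python3 -c "
from h import *
go(.4448,.2363,.041,-7)"
```

```text
shift [0.004  0.0007 0.046 ] az -0.29 t 7.55 p [0.4438 0.2325 0.087 ] hd -7.29 tilt [-0.0058 -0.0029] F [ 0.1  0.5 -0.6] op 0.0753 gf 0.0 0.014
```

Call:
{"fn": "send_rows", "kwargs": {"series": [{"grip": 0.075, "x": 0.001, "y": 0, "z": 0.02, "ax": 0, "ay": 0, "az": 0}, {"grip": 0.075, "x": 0.001, "y": 0, "z": 0.04, "ax": 0, "ay": 0, "az": 0}, {"grip": 0.075, "x": 0.001, "y": 0, "z": 0.048, "ax": 0, "ay": 0, "az": 0}, {"grip": 0.075, "x": 0.001, "y": 0, "z": 0.048, "ax": 0, "ay": 0, "az": 0}, {"grip": 0.075, "x": 0.001, "y": 0, "z": 0.048, "ax": 0, "ay": 0, "az": 0}, {"grip": 0.075, "x": 0.001, "y": 0, "z": 0.048, "ax": 0, "ay": 0, "az": 0}]}}

```text
t: 8.05
tool_pos: [0.4472, 0.2355, 0.044]
tcp_rot: [[0.127, 0.992, 0.002], [0.992, -0.127, 0.001], [0.001, 0.002, -1.0]]
force: [0.1, -0.2, 0.3]
opening: 0.0745
grasp_force: 0.0
```

```bash
python3 -c "
from m import *
go(.4448,.2363,.041,-7)
f,w,_=view('side');s=ctrl.sense();p=s['tool_pos']
m=box(w,p[0]-.08,p[0]+.08,p[1]-.06,p[1]+.06)
cv2.imwrite('pics/g3.png',cv2.resize(f['frame'][90:230,210:370],None,fx=4,fy=4))"
```

```text
shift [ 0.0005 -0.0025  0.003 ] az -0.3 t 8.05 p [0.4472 0.2355 0.044 ] hd -7.3 tilt [0.0021 0.0008] F [ 0.1 -0.2  0.3] op 0.0745 gf 0.0 0.014
```

View pics/g3.png

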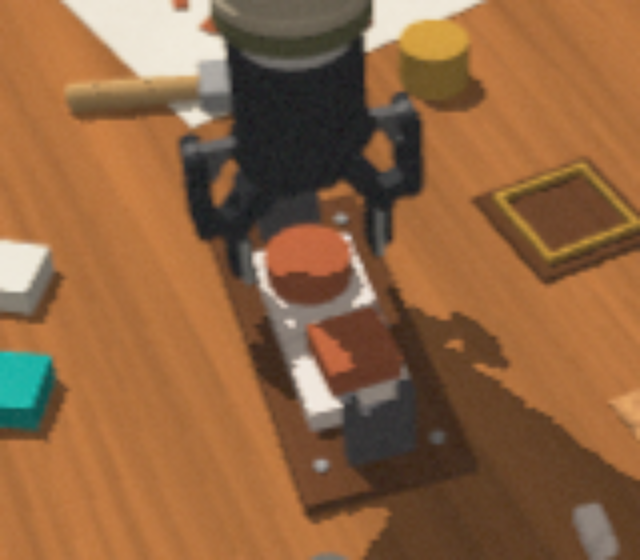

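The fingers straddle the disc at crop (310,265), with the tips above slab level. Closing now.

Call:
{"fn": "send_rows", "kwargs": {"grip_force": 40, "series": [{"grip": 0.06, "x": 0, "y": -0.001, "z": 0.0015, "ax": 0, "ay": 0, "az": 0}, {"grip": 0, "x": 0, "y": -0.001, "z": 0.0015, "ax": 0, "ay": 0, "az": 0}, {"grip": 0, "x": 0, "y": -0.001, "z": 0.0015, "ax": 0, "ay": 0, "az": 0}, {"grip": 0, "x": 0, "y": -0.001, "z": 0.0015, "ax": 0, "ay": 0, "az": 0}, {"grip": 0, "x": 0, "y": -0.001, "z": 0.0015, "ax": 0, "ay": 0, "az": 0}]}}

```text
t: 8.52
tool_pos: [0.4455, 0.2361, 0.042]
tcp_rot: [[0.126, 0.992, 0.001], [0.992, -0.126, 0.0], [0.001, 0.001, -1.0]]
force: [-1.7, -1.3, 5.4]
opening: 0.0525
grasp_force: 41.3
```

```bash
python3 -c "
from h import *
go(.6192,-.2467,.1,-7)"
```

```text
shift [-0.457   0.2331 -0.058 ] az -0.23 t 8.52 p [0.4455 0.2361 0.042 ] hd -7.23 tilt [0.0014 0.0004] F [-1.7 -1.3  5.4] op 0.0525 gf 41.32871389389038 0.014
```

Call:
{"fn": "send_rows", "kwargs": {"series": [{"grip": 0, "x": 0, "y": 0, "z": -0.005, "ax": 0, "ay": 0, "az": 0}, {"grip": 0, "x": 0, "y": 0, "z": -0.02, "ax": 0, "ay": 0, "az": 0}, {"grip": 0, "x": 0, "y": 0, "z": -0.045, "ax": 0, "ay": 0, "az": 0}, {"grip": 0, "x": 0, "y": 0, "z": -0.07, "ax": 0, "ay": 0, "az": 0}, {"grip": 0, "x": -0.02, "y": 0.01, "z": -0.08, "ax": 0, "ay": 0, "az": 0}, {"grip": 0, "x": -0.05, "y": 0.025, "z": -0.085, "ax": 0, "ay": 0, "az": 0}, {"grip": 0, "x": -0.08, "y": 0.04, "z": -0.085, "ax": 0, "ay": 0, "az": 0}, {"grip": 0, "x": -0.11, "y": 0.055, "z": -0.085, "ax": 0, "ay": 0, "az": 0}, {"grip": 0, "x": -0.14, "y": 0.07, "z": -0.085, "ax": 0, "ay": 0, "az": 0}, {"grip": 0, "x": -0.17, "y": 0.085, "z": -0.085, "ax": 0, "ay": 0, "az": 0}]}}

```text
t: 9.35
tool_pos: [0.5079, 0.055, 0.1263]
tcp_rot: [[0.125, 0.992, 0.0], [0.992, -0.125, 0.0], [0.0, 0.0, -1.0]]
force: [0.1, -0.5, -1.7]
opening: 0.0526
grasp_force: 42.3
```

Call:
{"fn": "send_rows", "kwargs": {"series": [{"grip": 0, "x": -0.03, "y": 0.015, "z": 0, "ax": 0, "ay": 0, "az": 0}, {"grip": 0, "x": -0.06, "y": 0.03, "z": 0, "ax": 0, "ay": 0, "az": 0}, {"grip": 0, "x": -0.09, "y": 0.045, "z": 0, "ax": 0, "ay": 0, "az": 0}, {"grip": 0, "x": -0.12, "y": 0.06, "z": 0, "ax": 0, "ay": 0, "az": 0}, {"grip": 0, "x": -0.15, "y": 0.075, "z": 0, "ax": 0, "ay": 0, "az": 0}, {"grip": 0, "x": -0.18, "y": 0.09, "z": 0, "ax": 0, "ay": 0, "az": 0}, {"grip": 0, "x": -0.21, "y": 0.105, "z": 0, "ax": 0, "ay": 0, "az": 0}, {"grip": 0, "x": -0.24, "y": 0.12, "z": 0, "ax": 0, "ay": 0, "az": 0}, {"grip": 0, "x": -0.27, "y": 0.135, "z": 0, "ax": 0, "ay": 0, "az": 0}, {"grip": 0, "x": -0.287, "y": 0.147, "z": 0, "ax": 0, "ay": 0, "az": 0}]}}

```text
t: 10.18
tool_pos: [0.6174, -0.2502, 0.1259]
tcp_rot: [[0.128, 0.992, -0.0], [0.992, -0.128, -0.001], [-0.001, 0.0, -1.0]]
force: [-0.9, 0.2, -1.3]
opening: 0.0527
grasp_force: 42.3
```

Call:
{"fn": "send_rows", "kwargs": {"series": [{"grip": 0, "x": 0, "y": 0, "z": 0.02, "ax": 0, "ay": 0, "az": 0}, {"grip": 0, "x": 0, "y": 0, "z": 0.045, "ax": 0, "ay": 0, "az": 0}, {"grip": 0, "x": 0, "y": 0, "z": 0.06, "ax": 0, "ay": 0, "az": 0}, {"grip": 0, "x": 0, "y": 0, "z": 0.06, "ax": 0, "ay": 0, "az": 0}, {"grip": 0, "x": 0, "y": 0, "z": 0.06, "ax": 0, "ay": 0, "az": 0}]}}

```text
t: 10.6
tool_pos: [0.6162, -0.2459, 0.0644]
tcp_rot: [[0.126, 0.992, -0.003], [0.992, -0.126, 0.002], [0.001, -0.003, -1.0]]
force: [0.5, 0.3, -0.5]
opening: 0.052
grasp_force: 42.3
```

```bash
python3 -c "
from m import *
f,w,hsv=view('side');s=ctrl.sense();p=s['tool_pos']
go(.6192,-.2467,.020,-7)
m=box(w,p[0]-.06,p[0]+.06,p[1]-.06,p[1]+.06)&((hsv[...,0]<10)|(hsv[...,0]>172))&(w[...,2]<p[2]+.02)&(w[...,2]>.02)&(hsv[...,1]>100)
q=w[m];print(m.sum(),np.percentile(q,[2,50,98],axis=0))
cv2.imwrite('pics/g4.png',cv2.resize(f['frame'][180:380,380:580],None,fx=3,fy=3))"
```

```text
shift [-0.0001  0.0018  0.0462] az -0.21 t 10.65 p [ 0.6174 -0.2464  0.0662] hd -7.21 tilt [-0.0004  0.0002] F [ 0.2 -0.  -0.9] op 0.0524 gf 42.3442679643631 0.014
330 [[ 0.5917461  -0.27105754  0.05165783]
 [ 0.61313248 -0.25854897  0.06763101]
 [ 0.64008565 -0.23483648  0.06970508]]
```

View pics/g4.png

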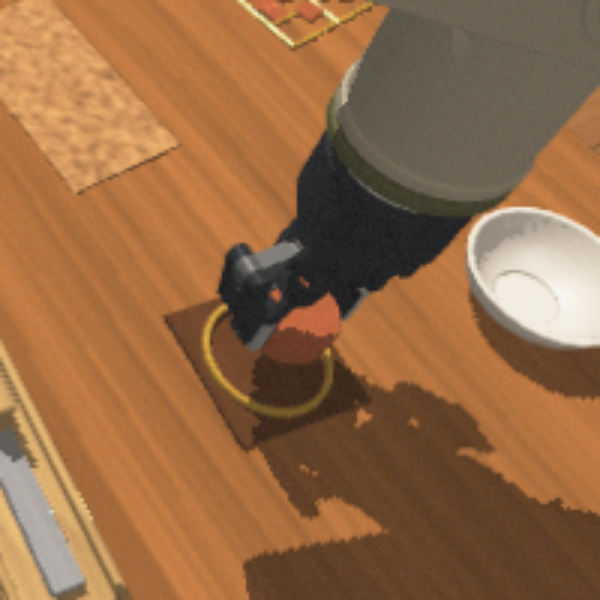

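Disc held level above the round frame (frame centre near crop (268,358)). Lowering it.

Call:
{"fn": "send_rows", "kwargs": {"series": [{"grip": 0, "x": 0, "y": 0.002, "z": 0.015, "ax": 0, "ay": 0, "az": 0}, {"grip": 0, "x": 0, "y": 0.002, "z": 0.028, "ax": 0, "ay": 0, "az": 0}, {"grip": 0, "x": 0, "y": 0.002, "z": 0.036, "ax": 0, "ay": 0, "az": 0}, {"grip": 0, "x": 0, "y": 0.002, "z": 0.041, "ax": 0, "ay": 0, "az": 0}, {"grip": 0, "x": 0, "y": 0.002, "z": 0.044, "ax": 0, "ay": 0, "az": 0}, {"grip": 0, "x": 0, "y": 0.002, "z": 0.046, "ax": 0, "ay": 0, "az": 0}, {"grip": 0, "x": 0, "y": 0.002, "z": 0.046, "ax": 0, "ay": 0, "az": 0}, {"grip": 0, "x": 0, "y": 0.002, "z": 0.046, "ax": 0, "ay": 0, "az": 0}]}}

```text
t: 11.32
tool_pos: [0.6197, -0.2472, 0.0201]
tcp_rot: [[0.126, 0.992, 0.001], [0.992, -0.126, -0.0], [-0.0, 0.001, -1.0]]
force: [1.7, -0.8, -1.1]
opening: 0.0522
grasp_force: 42.3
```

```bash
python3 -c "
from h import *
go(.6192,-.2467,.0205,-7)"
```

```text
shift [ 0.0004 -0.0006 -0.0004] az -0.24 t 11.32 p [ 0.6197 -0.2472  0.0201] hd -7.24 tilt [ 0.0006 -0.0003] F [ 1.7 -0.8 -1.1] op 0.0522 gf 42.308894991874695 0.014
```

Call:
{"fn": "send_rows", "kwargs": {"series": [{"grip": 0, "x": 0, "y": 0, "z": 0.001, "ax": 0, "ay": 0, "az": 0}, {"grip": 0, "x": 0, "y": 0, "z": 0.001, "ax": 0, "ay": 0, "az": 0}, {"grip": 0.07, "x": 0, "y": 0, "z": 0.001, "ax": 0, "ay": 0, "az": 0}, {"grip": 0.07, "x": 0, "y": 0, "z": 0.001, "ax": 0, "ay": 0, "az": 0}, {"grip": 0.07, "x": 0, "y": 0, "z": 0.001, "ax": 0, "ay": 0, "az": 0}, {"grip": 0.07, "x": 0, "y": 0, "z": -0.02, "ax": 0, "ay": 0, "az": 0}, {"grip": 0.07, "x": 0, "y": 0, "z": -0.06, "ax": 0, "ay": 0, "az": 0}, {"grip": 0.07, "x": 0, "y": 0, "z": -0.1, "ax": 0, "ay": 0, "az": 0}, {"grip": 0.07, "x": 0, "y": 0, "z": -0.13, "ax": 0, "ay": 0, "az": 0}]}}

```text
t: 12.07
tool_pos: [0.62, -0.2474, 0.153]
tcp_rot: [[0.126, 0.992, 0.002], [0.992, -0.126, -0.001], [-0.001, 0.002, -1.0]]
force: [0.8, 0.4, 1.0]
opening: 0.0703
grasp_force: 0.0
```

```bash
python3 -c "
from m import *
go(.44,.1565,.09,0)
for c in('side','top'):
  f,w,hsv=view(c)
  for nm,b in(('disc',(.55,.7,-.32,-.16)),('sq',(.34,.54,.09,.2))):
    m=box(w,*b)&((hsv[...,0]<10)|(hsv[...,0]>172))&(w[...,2]<.052)&(w[...,2]>.017)&(hsv[...,1]>100)
    if nm=='sq': m&=(w[...,2]>.042)
    if m.sum()<20: print('none');continue
    q=w[big(m)];print(c,nm,m.sum(),np.percentile(q,[2,50,98],axis=0).round(4).tolist(),cv2.minAreaRect((q[:,:2]*1000).astype(np.float32)))
"
```

```text
shift [ 0.378  -0.2296  0.0622] az -7.24 t 12.07 p [ 0.62   -0.2474  0.153 ] hd -7.24 tilt [ 0.0021 -0.001 ] F [0.8 0.4 1. ] op 0.0703 gf 0.0 0.014
side disc 533 [[0.5949, -0.2714, 0.0189], [0.6172, -0.2486, 0.0235], [0.6414, -0.2241, 0.0258]] ((618.54736328125, -247.80398559570312), (49.974998474121094, 51.646156311035156), 61.98923873901367)
side sq 243 [[0.4189, 0.1341, 0.0428], [0.4403, 0.1539, 0.0454], [0.4614, 0.1763, 0.0477]] ((440.4962463378906, 156.1670684814453), (45.570030212402344, 43.71528625488281), 86.53276062011719)
top disc 312 [[0.595, -0.2635, 0.0188], [0.6195, -0.2419, 0.0243], [0.6428, -0.2207, 0.0278]] ((620.8560791015625, -240.86477661132812), (42.06770706176758, 51.59821319580078), 69.41769409179688)
top sq 341 [[0.4204, 0.137, 0.0434], [0.4408, 0.1574, 0.0465], [0.4617, 0.1775, 0.0498]] ((440.09210205078125, 157.55136108398438), (44.26641082763672, 41.45575714111328), 0.15382009744644165)
```

Call:
{"fn": "send_rows", "kwargs": {"series": [{"grip": 0.07, "x": 0.035, "y": -0.021, "z": 0, "ax": 0, "ay": 0, "az": -2}, {"grip": 0.07, "x": 0.07, "y": -0.042, "z": 0, "ax": 0, "ay": 0, "az": -4}, {"grip": 0.07, "x": 0.105, "y": -0.063, "z": 0, "ax": 0, "ay": 0, "az": -6}, {"grip": 0.07, "x": 0.14, "y": -0.085, "z": 0, "ax": 0, "ay": 0, "az": -6}, {"grip": 0.07, "x": 0.175, "y": -0.106, "z": 0, "ax": 0, "ay": 0, "az": -6}, {"grip": 0.07, "x": 0.21, "y": -0.127, "z": 0, "ax": 0, "ay": 0, "az": -6}, {"grip": 0.07, "x": 0.245, "y": -0.149, "z": 0, "ax": 0, "ay": 0, "az": -6}, {"grip": 0.07, "x": 0.28, "y": -0.17, "z": 0, "ax": 0, "ay": 0, "az": -6}, {"grip": 0.07, "x": 0.315, "y": -0.191, "z": 0, "ax": 0, "ay": 0, "az": -6}, {"grip": 0.07, "x": 0.35, "y": -0.212, "z": 0, "ax": 0, "ay": 0, "az": -6}]}}

```text
t: 13.0
tool_pos: [0.452, 0.1283, 0.1495]
tcp_rot: [[0.022, 1.0, 0.0], [1.0, -0.022, 0.0], [0.0, 0.0, -1.0]]
force: [1.1, -0.3, 0.0]
opening: 0.0699
grasp_force: 0.0
```

Call:
{"fn": "send_rows", "kwargs": {"series": [{"grip": 0.07, "x": 0.028, "y": -0.015, "z": 0.01, "ax": 0, "ay": 0, "az": 0}, {"grip": 0.07, "x": 0.028, "y": -0.015, "z": 0.03, "ax": 0, "ay": 0, "az": 0}, {"grip": 0.07, "x": 0.028, "y": -0.015, "z": 0.055, "ax": 0, "ay": 0, "az": 0}, {"grip": 0.07, "x": 0.028, "y": -0.015, "z": 0.07, "ax": 0, "ay": 0, "az": 0}, {"grip": 0.07, "x": 0.028, "y": -0.015, "z": 0.07, "ax": 0, "ay": 0, "az": 0}, {"grip": 0.07, "x": 0.028, "y": -0.015, "z": 0.07, "ax": 0, "ay": 0, "az": 0}]}}

```text
t: 13.5
tool_pos: [0.4378, 0.155, 0.0789]
tcp_rot: [[0.022, 1.0, -0.002], [1.0, -0.022, -0.001], [-0.001, -0.002, -1.0]]
force: [-0.3, 0.6, 0.4]
opening: 0.0701
grasp_force: 0.0
```

```bash
python3 -c "
from h import *
go(.4402,.1568,.043,-1.5)"
```

```text
shift [0.0019 0.0024 0.0359] az 0.26 t 13.5 p [0.4378 0.155  0.0789] hd -1.24 tilt [-0.0024 -0.0006] F [-0.3  0.6  0.4] op 0.0701 gf 0.0 0.014
```

Call:
{"fn": "send_rows", "kwargs": {"series": [{"grip": 0.07, "x": 0.001, "y": 0.002, "z": 0.015, "ax": 0, "ay": 0, "az": 0}, {"grip": 0.07, "x": 0.001, "y": 0.002, "z": 0.03, "ax": 0, "ay": 0, "az": 0}, {"grip": 0.07, "x": 0.001, "y": 0.002, "z": 0.037, "ax": 0, "ay": 0, "az": 0}, {"grip": 0.07, "x": 0.001, "y": 0.002, "z": 0.037, "ax": 0, "ay": 0, "az": 0}, {"grip": 0.07, "x": 0.001, "y": 0.002, "z": 0.037, "ax": 0, "ay": 0, "az": 0}, {"grip": 0.07, "x": 0.001, "y": 0.002, "z": 0.037, "ax": 0, "ay": 0, "az": 0}]}}

```text
t: 14.0
tool_pos: [0.4417, 0.1562, 0.044]
tcp_rot: [[0.022, 1.0, 0.002], [1.0, -0.022, 0.0], [0.0, 0.002, -1.0]]
force: [0.7, -0.2, 0.8]
opening: 0.0702
grasp_force: 0.0
```

```bash
python3 -c "
from h import *
go(.4402,.1568,.043,-1.5)"
```

```text
shift [ 0.0005 -0.0016  0.001 ] az 0.25 t 14.0 p [0.4417 0.1562 0.044 ] hd -1.25 tilt [0.0016 0.0004] F [ 0.7 -0.2  0.8] op 0.0702 gf 0.0 0.014
```

Call:
{"fn": "send_rows", "kwargs": {"series": [{"grip": 0, "x": 0, "y": 0, "z": 0, "ax": 0, "ay": 0, "az": 0}, {"grip": 0, "x": 0, "y": 0, "z": 0, "ax": 0, "ay": 0, "az": 0}, {"grip": 0, "x": 0, "y": 0, "z": 0, "ax": 0, "ay": 0, "az": 0}, {"grip": 0, "x": 0, "y": 0, "z": 0, "ax": 0, "ay": 0, "az": 0}, {"grip": 0, "x": 0, "y": 0, "z": 0, "ax": 0, "ay": 0, "az": 0}, {"grip": 0, "x": 0, "y": 0, "z": 0, "ax": 0, "ay": 0, "az": 0}]}}

```text
t: 14.5
tool_pos: [0.4417, 0.1564, 0.044]
tcp_rot: [[0.022, 1.0, 0.002], [1.0, -0.022, 0.0], [0.0, 0.002, -1.0]]
force: [-1.4, -0.4, 5.8]
opening: 0.0431
grasp_force: 40.9
```

```bash
python3 -c "
from h import *
go(.632,.2405,.12,3.5)"
```

```text
shift [ 0.0883  0.1885 -0.0756] az -4.74 t 14.5 p [0.4417 0.1564 0.044 ] hd -1.24 tilt [0.0018 0.0004] F [-1.4 -0.4  5.8] op 0.0431 gf 40.94709634780884 0.014
```

Call:
{"fn": "send_rows", "kwargs": {"series": [{"grip": 0, "x": 0, "y": 0, "z": -0.005, "ax": 0, "ay": 0, "az": 0}, {"grip": 0, "x": 0, "y": 0, "z": -0.02, "ax": 0, "ay": 0, "az": 0}, {"grip": 0, "x": 0, "y": 0, "z": -0.045, "ax": 0, "ay": 0, "az": 0}, {"grip": 0, "x": 0, "y": 0.01, "z": -0.065, "ax": 0, "ay": 0, "az": 0}, {"grip": 0, "x": 0.015, "y": 0.04, "z": -0.075, "ax": 0, "ay": 0, "az": -1}, {"grip": 0, "x": 0.03, "y": 0.07, "z": -0.075, "ax": 0, "ay": 0, "az": -2}, {"grip": 0, "x": 0.05, "y": 0.1, "z": -0.075, "ax": 0, "ay": 0, "az": -3}, {"grip": 0, "x": 0.065, "y": 0.13, "z": -0.075, "ax": 0, "ay": 0, "az": -4}, {"grip": 0, "x": 0.08, "y": 0.16, "z": -0.075, "ax": 0, "ay": 0, "az": -4.7}, {"grip": 0, "x": 0.087, "y": 0.18, "z": -0.075, "ax": 0, "ay": 0, "az": -4.7}]}}

```text
t: 15.33
tool_pos: [0.6247, 0.2408, 0.1179]
tcp_rot: [[-0.062, 0.998, 0.001], [0.998, 0.062, 0.001], [0.001, 0.001, -1.0]]
force: [0.4, -0.5, -0.7]
opening: 0.0427
grasp_force: 40.7
```

Call:
{"fn": "send_rows", "kwargs": {"series": [{"grip": 0, "x": 0, "y": 0.008, "z": 0.015, "ax": 0, "ay": 0, "az": 0}, {"grip": 0, "x": 0, "y": 0.008, "z": 0.04, "ax": 0, "ay": 0, "az": 0}, {"grip": 0, "x": 0, "y": 0.008, "z": 0.055, "ax": 0, "ay": 0, "az": 0}, {"grip": 0, "x": 0, "y": 0.008, "z": 0.055, "ax": 0, "ay": 0, "az": 0}, {"grip": 0, "x": 0, "y": 0.008, "z": 0.055, "ax": 0, "ay": 0, "az": 0}, {"grip": 0, "x": 0, "y": 0.008, "z": 0.055, "ax": 0, "ay": 0, "az": 0}]}}

```text
t: 15.83
tool_pos: [0.6307, 0.2398, 0.0638]
tcp_rot: [[-0.06, 0.998, 0.001], [0.998, 0.06, 0.0], [0.0, 0.001, -1.0]]
force: [1.1, 0.5, -0.4]
opening: 0.0429
grasp_force: 40.7
```

```bash
python3 -c "
from m import *
f,w,hsv=view('side');s=ctrl.sense();p=s['tool_pos']
go(.632,.2405,.022,3.5)
m=box(w,p[0]-.06,p[0]+.06,p[1]-.06,p[1]+.06)&((hsv[...,0]<10)|(hsv[...,0]>172))&(w[...,2]<p[2]+.02)&(w[...,2]>.02)&(hsv[...,1]>100)
q=w[m];print(m.sum(),np.percentile(q,[2,50,98],axis=0))"
```

```text
shift [0.0005 0.0006 0.0426] az -0.04 t 15.88 p [0.6313 0.2399 0.0646] hd 3.46 tilt [0.002  0.0006] F [-0.  -1.1 -0.5] op 0.0428 gf 40.679277777671814 0.014
183 [[0.61026616 0.21599259 0.04889388]
 [0.63290507 0.22726363 0.06453684]
 [0.65305118 0.2587685  0.07150535]]
```

Call:
{"fn": "send_rows", "kwargs": {"series": [{"grip": 0, "x": 0, "y": 0, "z": 0.015, "ax": 0, "ay": 0, "az": 0}, {"grip": 0, "x": 0, "y": 0, "z": 0.028, "ax": 0, "ay": 0, "az": 0}, {"grip": 0, "x": 0, "y": 0, "z": 0.035, "ax": 0, "ay": 0, "az": 0}, {"grip": 0, "x": 0, "y": 0, "z": 0.039, "ax": 0, "ay": 0, "az": 0}, {"grip": 0, "x": 0, "y": 0, "z": 0.041, "ax": 0, "ay": 0, "az": 0}, {"grip": 0, "x": 0, "y": 0, "z": 0.042, "ax": 0, "ay": 0, "az": 0}, {"grip": 0, "x": 0, "y": 0, "z": 0.042, "ax": 0, "ay": 0, "az": 0}, {"grip": 0, "x": 0, "y": 0, "z": 0.042, "ax": 0, "ay": 0, "az": 0}]}}

```text
t: 16.55
tool_pos: [0.6303, 0.2396, 0.0219]
tcp_rot: [[-0.06, 0.998, -0.001], [0.998, 0.06, -0.0], [-0.0, -0.001, -1.0]]
force: [-6.3, -2.8, 11.9]
opening: 0.0431
grasp_force: 41.3
```

```bash
python3 -c "
from h import *
go(.632,.2405,.022,3.5)"
```

```text
shift [ 0.0008  0.0017 -0.0001] az -0.03 t 16.55 p [0.6303 0.2396 0.0219] hd 3.47 tilt [-0.001  -0.0004] F [-6.3 -2.8 11.9] op 0.0431 gf 41.27982258796692 0.014
```

Call:
{"fn": "send_rows", "kwargs": {"series": [{"grip": 0.065, "x": 0, "y": 0, "z": 0, "ax": 0, "ay": 0, "az": 0}, {"grip": 0.065, "x": 0, "y": 0, "z": 0, "ax": 0, "ay": 0, "az": 0}, {"grip": 0.065, "x": 0, "y": 0, "z": 0, "ax": 0, "ay": 0, "az": 0}, {"grip": 0.065, "x": 0, "y": 0, "z": -0.02, "ax": 0, "ay": 0, "az": 0}, {"grip": 0.065, "x": 0, "y": 0, "z": -0.06, "ax": 0, "ay": 0, "az": 0}, {"grip": 0.065, "x": 0, "y": 0, "z": -0.1, "ax": 0, "ay": 0, "az": 0}, {"grip": 0.065, "x": -0.04, "y": 0, "z": -0.12, "ax": 0, "ay": 0, "az": 0}, {"grip": 0.065, "x": -0.07, "y": -0.03, "z": -0.12, "ax": 0, "ay": 0, "az": 0}]}}

```text
t: 17.22
tool_pos: [0.6132, 0.1706, 0.1482]
tcp_rot: [[-0.062, 0.998, 0.014], [0.998, 0.062, 0.002], [0.001, 0.014, -1.0]]
force: [2.2, -0.7, 0.6]
opening: 0.0651
grasp_force: 0.0
```

```bash
python3 -c "
from m import *
go(.4435,.197,.1,-7)
for c in('side','top'):
  f,w,hsv=view(c);z=w[...,2];red=((hsv[...,0]<10)|(hsv[...,0]>172))&(hsv[...,1]>100)
  np.savez(f'/tmp/{c}3.npz',**f)
  if c=='side': cv2.imwrite('pics/s3.png',f['frame'])
  for nm,m in dict(sq=box(w,.55,.7,.17,.33)&red&(z>.017)&(z<.05),disc=box(w,.55,.7,-.32,-.16)&red&(z>.017)&(z<.05),slab=box(w,.39,.5,.105,.29)&(z>.021)&(z<.032)&(hsv[...,1]<60),
   pad=box(w,.54,.72,-.12,.11)&(z<.01)&(z>-.005)&(hsv[...,0]<22)&(hsv[...,1]<150)&(hsv[...,2]>130)).items():
    if m.sum()<20: print(nm,'none');continue
    q=w[big(m)];print(c,nm,len(q),np.percentile(q[:,2],[2,50,98]).round(4).tolist(),*rect(q[:,:2]))
"
```

```text
shift [ 0.0368 -0.1684  0.0459] az 10.56 t 17.22 p [0.6132 0.1706 0.1482] hd 3.56 tilt [0.0138 0.002 ] F [ 2.2 -0.7  0.6] op 0.0651 gf 0.0 0.014
side sq 187 [0.018, 0.0232, 0.0258] [629.8 238.7] [41.8 46.5] 92.8
side disc 547 [0.0191, 0.0235, 0.0261] [ 618.6 -247.1] [49.5 51.1] 71.6
side slab 1092 [0.0228, 0.0253, 0.0278] [441.8 197. ] [ 63.7 145.7] 82.6
side pad 492 [-0.0006, 0.0023, 0.005] [601.7  19. ] [ 47.2 128.3] 92.4
top sq 311 [0.0186, 0.0244, 0.0279] [629.3 240.6] [43.3 44.4] 2.4
top disc 353 [0.019, 0.0244, 0.0277] [ 619.3 -244.5] [49.6 50.9] 134.1
slab none
top pad 202 [0.0005, 0.0037, 0.0071] [595.7  -4.9] [36.8 59.9] 96.5
```

View pics/s3.png

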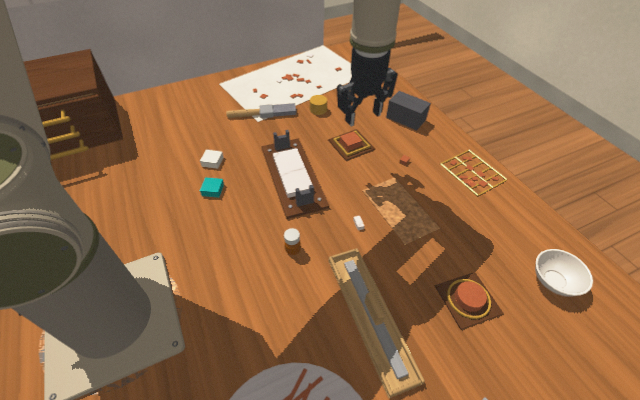

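Square and disc sit inside their frames (square at (350,140), disc at (470,297)), the bar is in the tray and the slab is bare. Now I'll localize the pad from the unshadowed first pictures.

```bash
python3 -c "
from m import *
for a,r in(('top0',(285,100,110,75)),('side0',(350,165,105,90))):
  f=dict(np.load(f'/tmp/{a}.npz'));w=world(f);w[...,:]=w
  mask=np.zeros((400,640),np.uint8);b=np.zeros((1,65));g=np.zeros((1,65))
  x,y,W,H=r
  cv2.grabCut(f['frame'],mask,r,b,g,8,cv2.GC_INIT_WITH_RECT)
  m=cv2.morphologyEx(((mask==1)|(mask==3)).astype(np.uint8),cv2.MORPH_OPEN,np.ones((5,5)))
  m=cv2.morphologyEx(m,cv2.MORPH_CLOSE,np.ones((7,7)));m=big(m>0)&np.isfinite(w[...,2])
  q=w[m];print(a,m.sum(),*rect(q[:,:2]),q.mean(0))
  o=f['frame'].copy();o[m^(cv2.erode(m.astype(np.uint8),np.ones((3,3)))>0)]=(255,0,255)
  cv2.imwrite(f'/tmp/{a}.png',cv2.resize(o[y-10:y+H+10,x-10:x+W+10],(480,400)))
cv2.imwrite('pics/pad.png',np.hstack([cv2.resize(cv2.imread(f'/tmp/{a}.png'),(400,320)) for a in('top0','side0')]))
"
```

```text
top0 2558 [ 6.253e+02 -3.000e-01] [ 94.9 173.2] 91.2 [ 6.24769362e-01 -1.91616881e-04  3.47426357e-03]
side0 2340 [626.6  -1.2] [ 94.7 176.2] 91.5 [ 0.62545389 -0.00788915  0.00242304]
```

View pics/pad.png

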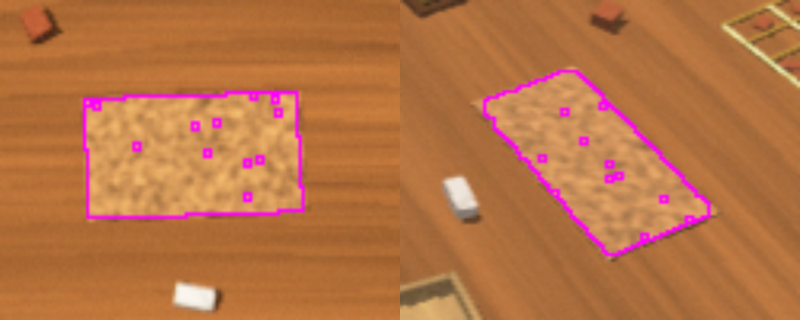

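Call:
{"fn": "send_rows", "kwargs": {"grip_force": 80, "series": [{"grip": 0.082, "x": 0.01, "y": -0.04, "z": 0, "ax": 0, "ay": 0, "az": 3}, {"grip": 0.082, "x": 0.02, "y": -0.08, "z": 0, "ax": 0, "ay": 0, "az": 6}, {"grip": 0.082, "x": 0.03, "y": -0.12, "z": 0, "ax": 0, "ay": 0, "az": 9}, {"grip": 0.082, "x": 0.037, "y": -0.16, "z": 0.01, "ax": 0, "ay": 0, "az": 11}, {"grip": 0.082, "x": 0.037, "y": -0.17, "z": 0.03, "ax": 0, "ay": 0, "az": 11}, {"grip": 0.082, "x": 0.037, "y": -0.17, "z": 0.06, "ax": 0, "ay": 0, "az": 11}, {"grip": 0.082, "x": 0.037, "y": -0.17, "z": 0.08, "ax": 0, "ay": 0, "az": 11}, {"grip": 0.082, "x": 0.037, "y": -0.17, "z": 0.08, "ax": 0, "ay": 0, "az": 11}, {"grip": 0.082, "x": 0.037, "y": -0.17, "z": 0.08, "ax": 0, "ay": 0, "az": 11}]}}

```text
t: 18.07
tool_pos: [0.4335, 0.1965, 0.0597]
tcp_rot: [[0.131, 0.991, -0.003], [0.991, -0.131, -0.001], [-0.001, -0.003, -1.0]]
force: [-0.2, -0.4, 0.4]
opening: 0.082
grasp_force: 0.0
```

```bash
python3 -c "
from h import *
go(.442,.197,.0205,-7.4)"
```

```text
shift [0.0017 0.0085 0.0392] az -0.14 t 18.07 p [0.4335 0.1965 0.0597] hd -7.54 tilt [-0.0031 -0.001 ] F [-0.2 -0.4  0.4] op 0.082 gf 0.0 0.014
```

Both contours fit the pad well: centre (0.626, -0.001), y axis at 91.3°. First centre over the slab, then descend.

Call:
{"fn": "send_rows", "kwargs": {"series": [{"grip": 0.083, "x": 0.001, "y": 0.008, "z": 0, "ax": 0, "ay": 0, "az": 0}, {"grip": 0.083, "x": 0.001, "y": 0.008, "z": 0, "ax": 0, "ay": 0, "az": 0}, {"grip": 0.083, "x": 0.001, "y": 0.008, "z": 0, "ax": 0, "ay": 0, "az": 0}, {"grip": 0.083, "x": 0.001, "y": 0.008, "z": 0.01, "ax": 0, "ay": 0, "az": 0}, {"grip": 0.083, "x": 0.001, "y": 0.008, "z": 0.018, "ax": 0, "ay": 0, "az": 0}, {"grip": 0.083, "x": 0.001, "y": 0.008, "z": 0.022, "ax": 0, "ay": 0, "az": 0}, {"grip": 0.083, "x": 0.001, "y": 0.008, "z": 0.022, "ax": 0, "ay": 0, "az": 0}, {"grip": 0.083, "x": 0.001, "y": 0.008, "z": 0.022, "ax": 0, "ay": 0, "az": 0}]}}

```text
t: 18.73
tool_pos: [0.4421, 0.1966, 0.0379]
tcp_rot: [[0.131, 0.991, -0.002], [0.991, -0.131, -0.001], [-0.001, -0.002, -1.0]]
force: [0.2, 0.4, -0.2]
opening: 0.0828
grasp_force: 0.0
```

```bash
python3 -c "
from m import *
go(.442,.197,.0205,-7.4)
f,w,_=view('side')
cv2.imwrite('pics/g5.png',cv2.resize(f['frame'][90:230,210:370],None,fx=4,fy=4))"
```

```text
shift [ 0.0004 -0.0001  0.0174] az -0.14 t 18.73 p [0.4421 0.1966 0.0379] hd -7.54 tilt [-0.0016 -0.0005] F [ 0.2  0.4 -0.2] op 0.0828 gf 0.0 0.014
```

View pics/g5.png

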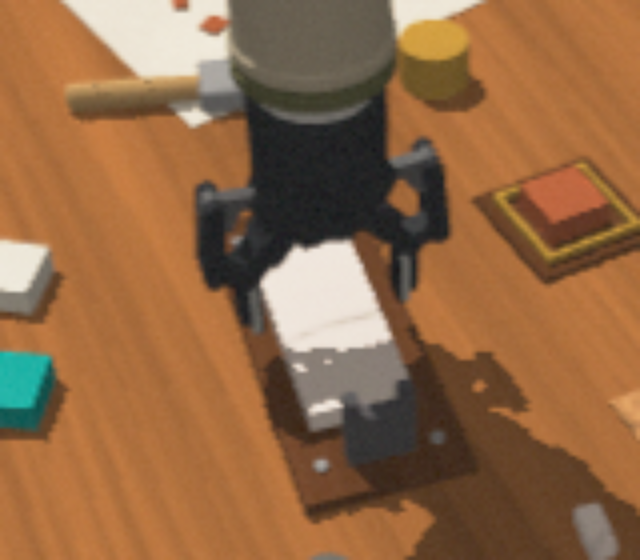

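The fingers straddle the slab evenly, at crop (250,305) and (405,270). Going down.

Call:
{"fn": "send_rows", "kwargs": {"series": [{"grip": 0.083, "x": 0, "y": 0, "z": 0.008, "ax": 0, "ay": 0, "az": 0}, {"grip": 0.083, "x": 0, "y": 0, "z": 0.014, "ax": 0, "ay": 0, "az": 0}, {"grip": 0.083, "x": 0, "y": 0, "z": 0.017, "ax": 0, "ay": 0, "az": 0}, {"grip": 0.083, "x": 0, "y": 0, "z": 0.017, "ax": 0, "ay": 0, "az": 0}, {"grip": 0.083, "x": 0, "y": 0, "z": 0.017, "ax": 0, "ay": 0, "az": 0}]}}

```text
t: 19.2
tool_pos: [0.4424, 0.1967, 0.0213]
tcp_rot: [[0.131, 0.991, -0.001], [0.991, -0.131, -0.0], [-0.0, -0.001, -1.0]]
force: [0.1, 0.1, -0.0]
opening: 0.0829
grasp_force: 0.0
```

Call:
{"fn": "send_rows", "kwargs": {"grip_force": 80, "series": [{"grip": 0.04, "x": 0, "y": 0, "z": 0, "ax": 0, "ay": 0, "az": 0}, {"grip": 0.04, "x": 0, "y": 0, "z": 0, "ax": 0, "ay": 0, "az": 0}, {"grip": 0.04, "x": 0, "y": 0, "z": 0, "ax": 0, "ay": 0, "az": 0}, {"grip": 0.04, "x": 0, "y": 0, "z": 0, "ax": 0, "ay": 0, "az": 0}, {"grip": 0.04, "x": 0, "y": 0, "z": 0, "ax": 0, "ay": 0, "az": 0}]}}

```text
t: 19.62
tool_pos: [0.4435, 0.197, 0.0226]
tcp_rot: [[0.131, 0.991, 0.001], [0.991, -0.131, 0.0], [0.001, 0.001, -1.0]]
force: [-0.3, -1.1, 5.3]
opening: 0.0617
grasp_force: 88.5
```

```bash
python3 -c "
from h import *
go(.626,-.0008,.09,1.3)"
```

```text
shift [-0.1721  0.207  -0.0673] az -8.84 t 19.62 p [0.4435 0.197  0.0226] hd -7.54 tilt [0.0013 0.0004] F [-0.3 -1.1  5.3] op 0.0617 gf 88.46338033676147 0.014
```

Call:
{"fn": "send_rows", "kwargs": {"series": [{"grip": 0.04, "x": 0, "y": 0, "z": -0.004, "ax": 0, "ay": 0, "az": 0}, {"grip": 0.04, "x": 0, "y": 0, "z": -0.012, "ax": 0, "ay": 0, "az": 0}, {"grip": 0.04, "x": 0, "y": 0, "z": -0.025, "ax": 0, "ay": 0, "az": 0}, {"grip": 0.04, "x": 0, "y": 0, "z": -0.04, "ax": 0, "ay": 0, "az": 0}, {"grip": 0.04, "x": 0, "y": 0, "z": -0.055, "ax": 0, "ay": 0, "az": 0}, {"grip": 0.04, "x": 0, "y": 0, "z": -0.068, "ax": 0, "ay": 0, "az": 0}, {"grip": 0.04, "x": 0, "y": 0, "z": -0.075, "ax": 0, "ay": 0, "az": 0}, {"grip": 0.04, "x": 0, "y": 0, "z": -0.075, "ax": 0, "ay": 0, "az": 0}]}}

```text
t: 20.28
tool_pos: [0.444, 0.1972, 0.0988]
tcp_rot: [[0.131, 0.991, 0.003], [0.991, -0.131, 0.001], [0.001, 0.003, -1.0]]
force: [1.5, 0.2, -3.2]
opening: 0.0616
grasp_force: 88.1
```

```bash
python3 -c "
from m import *
go(.626,-.0008,.098,1.3)
f,w,hsv=view('side')
m=box(w,.34,.54,.08,.32)&(hsv[...,1]<60)&(hsv[...,2]>110)&(w[...,2]>.08)&(w[...,2]<.12)
q=w[big(m)];print(len(q),*rect(q[:,:2]));A=np.c_[q[:,:2]-q[:,:2].mean(0),np.ones(len(q))];print(np.linalg.lstsq(A,q[:,2],rcond=None)[0])"
```

```text
shift [-0.1724  0.2064  0.0012] az -8.84 t 20.28 p [0.444  0.1972 0.0988] hd -7.54 tilt [0.0031 0.001 ] F [ 1.5  0.2 -3.2] op 0.0616 gf 88.10491919517517 0.014
1115 [445.1 189.2] [ 66.7 132.8] 79.7
[0.00172661 0.03302627 0.10067328]
```

Call:
{"fn": "send_rows", "kwargs": {"series": [{"grip": 0.04, "x": -0.01, "y": 0.012, "z": 0, "ax": 0, "ay": 0, "az": -0.5}, {"grip": 0.04, "x": -0.03, "y": 0.036, "z": 0, "ax": 0, "ay": 0, "az": -1.5}, {"grip": 0.04, "x": -0.05, "y": 0.06, "z": 0, "ax": 0, "ay": 0, "az": -3}, {"grip": 0.04, "x": -0.07, "y": 0.084, "z": 0, "ax": 0, "ay": 0, "az": -4}, {"grip": 0.04, "x": -0.09, "y": 0.108, "z": 0, "ax": 0, "ay": 0, "az": -5}, {"grip": 0.04, "x": -0.11, "y": 0.132, "z": 0, "ax": 0, "ay": 0, "az": -6}, {"grip": 0.04, "x": -0.13, "y": 0.156, "z": 0, "ax": 0, "ay": 0, "az": -7}, {"grip": 0.04, "x": -0.15, "y": 0.18, "z": 0, "ax": 0, "ay": 0, "az": -8}, {"grip": 0.04, "x": -0.165, "y": 0.198, "z": 0, "ax": 0, "ay": 0, "az": -8.8}, {"grip": 0.04, "x": -0.172, "y": 0.207, "z": 0, "ax": 0, "ay": 0, "az": -8.8}]}}

```text
t: 21.17
tool_pos: [0.6262, -0.0036, 0.0951]
tcp_rot: [[-0.021, 1.0, -0.001], [1.0, 0.021, -0.001], [-0.001, -0.001, -1.0]]
force: [-0.4, 0.6, -3.0]
opening: 0.0623
grasp_force: 88.2
```

Call:
{"fn": "send_rows", "kwargs": {"series": [{"grip": 0.04, "x": 0, "y": 0, "z": 0, "ax": 0, "ay": 0, "az": 0}, {"grip": 0.04, "x": 0, "y": 0, "z": 0.015, "ax": 0, "ay": 0, "az": 0}, {"grip": 0.04, "x": 0, "y": 0, "z": 0.035, "ax": 0, "ay": 0, "az": 0}, {"grip": 0.04, "x": 0, "y": 0, "z": 0.05, "ax": 0, "ay": 0, "az": 0}, {"grip": 0.04, "x": 0, "y": 0, "z": 0.055, "ax": 0, "ay": 0, "az": 0}, {"grip": 0.04, "x": 0, "y": 0, "z": 0.055, "ax": 0, "ay": 0, "az": 0}, {"grip": 0.04, "x": 0, "y": 0, "z": 0.055, "ax": 0, "ay": 0, "az": 0}, {"grip": 0.04, "x": 0, "y": 0, "z": 0.055, "ax": 0, "ay": 0, "az": 0}]}}

```text
t: 21.83
tool_pos: [0.6261, -0.0005, 0.0429]
tcp_rot: [[-0.022, 1.0, 0.002], [1.0, 0.022, -0.0], [-0.0, 0.002, -1.0]]
force: [-0.1, 0.6, -3.8]
opening: 0.062
grasp_force: 88.2
```

```bash
python3 -c "
from m import *
go(.626,-.0008,.0156,1.3)
f,w,hsv=view('side')
m=box(w,.55,.7,-.11,.11)&(hsv[...,1]<60)&(hsv[...,2]>90)&(w[...,2]>.025)&(w[...,2]<.06)
q=w[big(m)];print(len(q),*rect(q[:,:2]),np.percentile(q[:,2],[2,50,98]))
cv2.imwrite('pics/g6.png',cv2.resize(f['frame'][120:280,330:490],None,fx=4,fy=4))"
```

```text
shift [-0.0003 -0.0001  0.0273] az -0.02 t 21.83 p [ 6.261e-01 -5.000e-04  4.290e-02] hd 1.28 tilt [ 0.0016 -0.    ] F [-0.1  0.6 -3.8] op 0.062 gf 88.17888379096985 0.014
1008 [627.3 -27.1] [72.5 98.1] 95.7 [0.03325437 0.04541386 0.04817811]
```

View pics/g6.png

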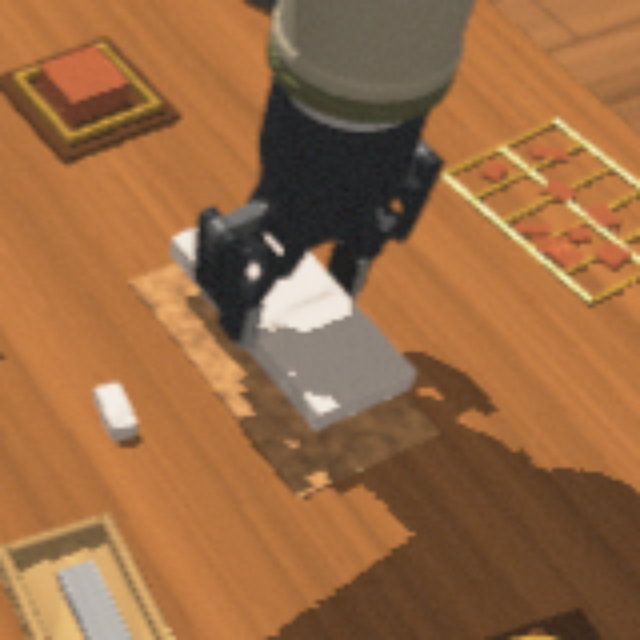

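The slab is level above the pad and lined up with it. Lowering gently.

Call:
{"fn": "send_rows", "kwargs": {"series": [{"grip": 0.04, "x": 0, "y": 0, "z": 0.008, "ax": 0, "ay": 0, "az": 0}, {"grip": 0.04, "x": 0, "y": 0, "z": 0.015, "ax": 0, "ay": 0, "az": 0}, {"grip": 0.04, "x": 0, "y": 0, "z": 0.02, "ax": 0, "ay": 0, "az": 0}, {"grip": 0.04, "x": 0, "y": 0, "z": 0.023, "ax": 0, "ay": 0, "az": 0}, {"grip": 0.04, "x": 0, "y": 0, "z": 0.025, "ax": 0, "ay": 0, "az": 0}, {"grip": 0.04, "x": 0, "y": 0, "z": 0.025, "ax": 0, "ay": 0, "az": 0}, {"grip": 0.04, "x": 0, "y": 0, "z": 0.025, "ax": 0, "ay": 0, "az": 0}, {"grip": 0.04, "x": 0, "y": 0, "z": 0.025, "ax": 0, "ay": 0, "az": 0}]}}

```text
t: 22.55
tool_pos: [0.6257, -0.0009, 0.0169]
tcp_rot: [[-0.022, 1.0, 0.001], [1.0, 0.022, -0.0], [-0.0, 0.001, -1.0]]
force: [0.4, 0.7, -3.4]
opening: 0.0615
grasp_force: 88.3
```

```bash
python3 -c "
from h import *
go(.626,-.0008,.0156,1.3)"
```

```text
shift [0.0001 0.0003 0.0013] az -0.04 t 22.55 p [ 0.6257 -0.0009  0.0169] hd 1.26 tilt [ 0.0005 -0.    ] F [ 0.4  0.7 -3.4] op 0.0615 gf 88.28378677368164 0.014
```

Call:
{"fn": "send_rows", "kwargs": {"series": [{"grip": 0.04, "x": 0, "y": 0, "z": 0.001, "ax": 0, "ay": 0, "az": 0}, {"grip": 0.04, "x": 0, "y": 0, "z": 0.002, "ax": 0, "ay": 0, "az": 0}, {"grip": 0.04, "x": 0, "y": 0, "z": 0.002, "ax": 0, "ay": 0, "az": 0}, {"grip": 0.04, "x": 0, "y": 0, "z": 0.002, "ax": 0, "ay": 0, "az": 0}]}}

```text
t: 22.88
tool_pos: [0.6259, -0.001, 0.0157]
tcp_rot: [[-0.022, 1.0, 0.001], [1.0, 0.022, -0.0], [-0.0, 0.001, -1.0]]
force: [-2.6, 0.7, 5.4]
opening: 0.0619
grasp_force: 89.3
```

Call:
{"fn": "send_rows", "kwargs": {"series": [{"grip": 0.083, "x": 0, "y": 0, "z": 0, "ax": 0, "ay": 0, "az": 0}, {"grip": 0.083, "x": 0, "y": 0, "z": 0, "ax": 0, "ay": 0, "az": 0}, {"grip": 0.083, "x": 0, "y": 0, "z": 0, "ax": 0, "ay": 0, "az": 0}, {"grip": 0.083, "x": 0, "y": 0, "z": 0, "ax": 0, "ay": 0, "az": 0}, {"grip": 0.083, "x": 0, "y": 0, "z": -0.02, "ax": 0, "ay": 0, "az": 0}, {"grip": 0.083, "x": 0, "y": 0, "z": -0.05, "ax": 0, "ay": 0, "az": 0}, {"grip": 0.083, "x": 0, "y": 0, "z": -0.09, "ax": 0, "ay": 0, "az": 0}, {"grip": 0.083, "x": 0, "y": 0, "z": -0.13, "ax": 0, "ay": 0, "az": 0}, {"grip": 0.083, "x": 0, "y": 0, "z": -0.15, "ax": 0, "ay": 0, "az": 0}]}}

```text
t: 23.63
tool_pos: [0.6277, -0.001, 0.1707]
tcp_rot: [[-0.022, 1.0, 0.007], [1.0, 0.022, -0.001], [-0.001, 0.007, -1.0]]
force: [1.7, 0.1, 1.3]
opening: 0.0828
grasp_force: 0.0
```

Call:
{"fn": "send_rows", "kwargs": {"series": [{"grip": 0.083, "x": 0.02, "y": -0.03, "z": -0.02, "ax": 0, "ay": 0, "az": 0}, {"grip": 0.083, "x": 0.04, "y": -0.06, "z": -0.04, "ax": 0, "ay": 0, "az": 0}, {"grip": 0.083, "x": 0.06, "y": -0.09, "z": -0.05, "ax": 0, "ay": 0, "az": 0}, {"grip": 0.083, "x": 0.09, "y": -0.12, "z": -0.05, "ax": 0, "ay": 0, "az": 0}, {"grip": 0.083, "x": 0.12, "y": -0.15, "z": -0.05, "ax": 0, "ay": 0, "az": 0}, {"grip": 0.083, "x": 0.15, "y": -0.17, "z": -0.05, "ax": 0, "ay": 0, "az": 0}, {"grip": 0.083, "x": 0.15, "y": -0.17, "z": -0.05, "ax": 0, "ay": 0, "az": 0}, {"grip": 0.083, "x": 0.15, "y": -0.17, "z": -0.05, "ax": 0, "ay": 0, "az": 0}]}}

```text
t: 24.3
tool_pos: [0.4514, 0.1468, 0.2151]
tcp_rot: [[-0.025, 1.0, 0.001], [1.0, 0.025, 0.0], [0.0, 0.001, -1.0]]
force: [0.5, -0.3, -0.3]
opening: 0.0831
grasp_force: 0.0
```

```bash
python3 -c "
from m import *
go(.45,.2,.2)
for c in('side','top'):
  f,w,hsv=view(c);z=w[...,2];red=((hsv[...,0]<10)|(hsv[...,0]>172))&(hsv[...,1]>100)
  if c=='side':cv2.imwrite('pics/end.png',f['frame'])
  for nm,m in dict(sq=box(w,.55,.7,.17,.33)&red&(z>.017)&(z<.05),disc=box(w,.55,.7,-.32,-.16)&red&(z>.017)&(z<.05),slab=box(w,.54,.72,-.12,.12)&(z>.014)&(z<.04),
    bar=box(w,.33,.53,-.4,-.05)&(hsv[...,1]<70)&(z>.009)&(z<.026)).items():
    if m.sum()<20: print(nm,'none');continue
    q=w[big(m)];print(c,nm,len(q),np.percentile(q[:,2],[2,50,98]).round(4).tolist(),*rect(q[:,:2]))
"
```

```text
shift [ 0.0532 -0.0001  0.0151] az 0 t 24.3 p [0.4514 0.1468 0.2151] hd 1.46 tilt [0.0012 0.0002] F [ 0.5 -0.3 -0.3] op 0.0831 gf 0.0 0.014
side sq 178 [0.0175, 0.0233, 0.0261] [629.7 237.7] [40.7 44. ] 93.3
side disc 542 [0.0184, 0.0235, 0.0258] [ 618.5 -247.7] [50.3 51.6] 113.5
side slab 1422 [0.0154, 0.0183, 0.0206] [626.7  -1.9] [ 65.5 145.2] 91.2
side bar 1135 [0.0106, 0.0154, 0.0176] [ 436.7 -196.2] [ 20.2 229.9] 84.1
sq none
top disc 346 [0.0182, 0.0244, 0.0281] [ 618.5 -244.7] [49.8 50.4] 74.7
top slab 1538 [0.0158, 0.0194, 0.0228] [625.2   1.6] [ 65.5 144.7] 91.8
top bar 612 [0.0125, 0.0162, 0.0207] [ 435.5 -195. ] [ 20.2 229.7] 84.4
```

View pics/end.png

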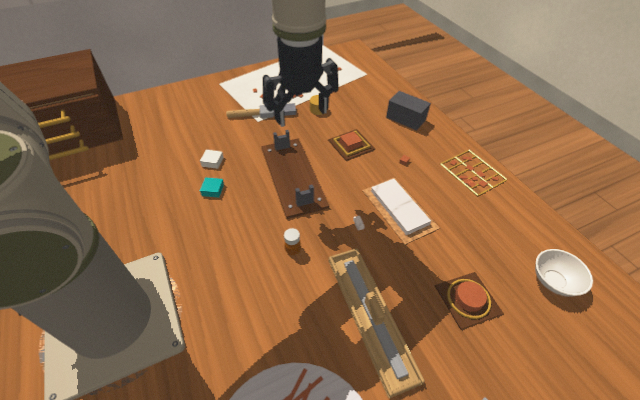

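Everything is in place: slab on the pad (400,208), square (350,140), disc (470,297), bar in the tray (375,325), and the arm is clear.

```bash
python3 -c "
from cell import ctrl
print(ctrl.job_done())"
```

```text
the job is handed in; nothing more can be done
None
```

I unloaded the cradle and handed the job in at about 24 s on the robot's clock. My last measurements put the bar, both stones and the slab within tolerance, but the hand-in call gave no verdict.

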